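# Stack the negative boxes in the sloping rack

### The job

Stack the two long black negative boxes in the white sloping rack, the deep one directly on the slope and the flat one on top of it. Both lie flat, lengthwise up the slope in the middle of its width, each with one end back against the backstop. Leave the short box where it is.

Things in the scene. Friction and masses are not known exactly. Their poses are not given: they have to be found in the camera images.
- rack_seat (a point): White metal rack, fixed: slope 100 mm wide, 150 long, tilted 18 degrees, rising away from the robot; rigid backstop at its low end (robot's side), 8 mm thick, square to the slope, 72 mm high above it; no side walls. Point: mid-width of the inner corner of slope and backstop, 40 mm above the table. x up the slope, y across it, z square out of it. Boxes may not slide down by themselves.
- deep_box_center (a point): The deep box: closed black board box with a lid a shade lighter, small steel corners and a blank white label on the lid, 125 mm long, 50 mm wide, 52 mm high, about 0.26 kg, standing lid up on the table. The point is the centre of the box, half-way up; x runs along its length, y across its width, z up through the lid.
- flat_box_center (a point): The flat box: the same look, length and width (125 by 50 mm) but only 32 mm high, about 0.19 kg, standing lid up on the table. The point is the centre of the box, half-way up; x runs along its length, y across its width, z up through the lid.
- short_box_center (a point): The short box, to be left alone: the same look, 65 mm long, 50 mm wide, 52 mm high, on the table. The point is the centre of the box, half-way up; x runs along its length, y across its width, z up through the lid.
There are look-alikes about, which are no part of the job. What is shaped like the part that bears flat_box_center but orange or yellow is not meant.

How it is judged:
By the outcome, as a careful person would: the job done as asked, in the order asked, and still so for the second after the job is handed in, with the robot touching nothing.
It also fails if it takes over 61 s, if anything falls off the work surface, if the arm or the gripper's body presses on something with over 40 N, if the wrist force passes 120 N, or if a joint passes its speed limit or range.

### The arm

A 6-joint arm with a two-finger parallel gripper is mounted at the origin on the work surface. World frame = base frame: x ahead of the robot, y to its left, z up, the work surface at z = 0. Lengths are in m, angles in rad, forces in N, time in s.
With the tool pointing down it reaches from about 0.35 to 0.775 m from the base axis. Payload 5.5 kg.
Tool frame: the origin (TCP) lies at the very end of the fingers, on their centre line; the grasp point (between the pads) lies 19 mm behind it; x points along the fingers, y is the direction in which the jaws open and shut, and the axes are right-handed (so a half turn about x gives the same grasp; the last joint's range is limited). The gripper opens to 85 mm and grips with 20 to 120 N. Pads are 22 mm wide; open, the fingers measure 114 mm over their backs; the gripper's body (76 mm by 85 mm) begins 54 mm behind the grasp point. The pads swing forward as they close: fully open they stand 13 mm farther back than shut.
Start: joints at [1.167, 0.313, 0.046, 1.304, 0, 1.431], TCP at [0.15, 0.555, 0.21] pointing down, gripper open.
Joint ranges: [-2.76, 2.76], [-0.86, 1.69], [-1.03, 1.26], [-2.2, 2.34], [-1.47, 1.5], [-3.14, 3.14]. Speed limits (rad/s): [2.57, 2.57, 3.14, 3.14, 3.14, 3.14].

### API

Orientations are given as a unit quaternion [w, x, y, z].
In Python, from workcell import env gives the robot as it stands.
- The arm moves only by the tool drive_tool, never from a script. Its argument "plan" is a list that holds one entry, the list of rows, each a list of 7 numbers: the shift along the tool's x, y, z in cm, then the turn, a rotation vector about the tool's x, y, z in degrees, then the opening, from 0 (shut) to 1 (fully open). In form: [[[tx, ty, tz, wx, wy, wz, fingers], ...]]. A call has exactly 5 rows; each row shifts and turns the commanded pose from where the row before left it, along the tool's axes as they then stand; what a row does not reach is not made up. A row lasts 1/12 s, in which the tool goes at most 41.7 mm and 7.16 degrees, less where a joint would pass 70% of its speed; a pose out of reach is approached as far as the arm can. A call with a gripper value outside its range is refused whole. The fingers move at their own pace and stop on an object; "squeeze" is the grip in N (left out, the last holds). Time passes only in rows, so rows that do not move let the fingers close, or fill a call up. It gives the time, the measured TCP pose, the force and the opening at its end, in the units of the state.
- env.get_state(): the state, without advancing time (a new reading comes with each control period).
- env.read_camera(name): name is "side" or "top" or "wrist"; returns the picture (400x640x3 uint8, red, green, blue); there is no depth.
- env.camera_model(name): a dict with "camera_matrix" (3x3 intrinsics, pixels), "k1" (the pictures are not rectified: a ray, as slopes to the right and down, at radius r is drawn at 1 + k1 r^2 times it, then the intrinsics apply), "camera_from_world" (4x4, takes a point from world to camera coordinates); the wrist camera has in their place "T_tool_cam" (4x4, takes a point from camera to tool coordinates, whose origin is the TCP and whose axes are the tool frame's). Camera axes: x right, y down, z forward; pixel columns grow to the right and rows downward; lengths in m; the calibration is good to about 2 mm. A picture is of the moment at which its call begins: read the wrist's pose just before it. camera_model takes no time and is no camera call.
- env.hand_in(): hands the job in, once; it reports no verdict.
The state is a dict: "clock": time; "joint_pos": joint angles; "qvel": joint speeds; "tau": joint torques, N m; "tcp_pos": TCP position; "orientation": TCP orientation; "wrist_force": force on the tool from outside, world axes, zero at the start; "ft_torque": the same for the moment, N m; "finger_gap": finger opening in m.
Only numpy, scipy, OpenCV 4.12 (cv2) and the standard library are available. Lean on these libraries where they do the work, as an engineer would, in place of code of your own. Each camera call takes 0.05 s, during which the arm holds its last target.

## Working session

There is one attempt and no reset: what is moved stays moved. The work goes in short steps, Python scripts to look and compute and a tool call to move; the robot and the scene stay as the last step left them, time stands still between calls to the robot, and variables do not carry over. Pictures are saved under pics/ and viewed, and the job is handed in when it is done.

Besides the shell and the picture viewer there is one more tool, called after "Call:" by a JSON object that holds its "api" and its "payload". drive_tool: Moves the arm, as the interface text tells. Its arguments: {"type":"object","properties":{"plan":{"type":"array","items":{"type":"array","items":{"type":"array","items":{"type":"number"}}}},"squeeze":{"type":"number"}},"required":["plan"]}

```bash
ls; mkdir -p pics; python3 - <<'E'
from workcell import env
import cv2,json
print(env.get_state())
for n in("side","top","wrist"):
    cv2.imwrite(f"pics/{n}0.png",env.read_camera(n)[:,:,::-1]); print(n,env.camera_model(n))
E
```

```text
pics
{'clock': 0.0, 'joint_pos': array([1.16740219e+00, 3.14033057e-01, 4.49381636e-02, 1.30359053e+00,
       2.02627197e-05, 1.43118935e+00]), 'qvel': array([-0.0003051 ,  0.0002393 ,  0.00111667,  0.0010957 , -0.00029228,
        0.00174665]), 'tau': array([-4.04748462e-04, -4.80632257e+01,  2.98531061e+01,  1.94181455e-02,
       -2.34830532e-04, -1.34956383e-05]), 'tcp_pos': array([0.1497073 , 0.55458328, 0.20927364]), 'orientation': array([ 0.70077898,  0.09235114,  0.70115101, -0.09363416]), 'wrist_force': array([-0.23384339, -0.72292177,  0.41921628]), 'ft_torque': array([-0.0165393 ,  0.01466547,  0.03501937]), 'finger_gap': 0.08487398289076856}
side {'camera_matrix': array([[505.37342876,   0.        , 319.88724853],
       [  0.        , 505.37342876, 198.17502059],
       [  0.        ,   0.        ,   1.        ]]), 'k1': -0.09572439863652693, 'camera_from_world': array([[ 0.99703744, -0.07687157, -0.00266471, -0.51108066],
       [-0.055625  , -0.6966727 , -0.71522934,  0.01893279],
       [ 0.05312437,  0.71325865, -0.69888475,  1.35728157],
       [ 0.        ,  0.   
[... 370 characters left out ...]
 0.51599425],
       [ 0.22579765,  0.00594149, -0.97415611,  1.20268151],
       [ 0.        ,  0.        ,  0.        ,  1.        ]])}
wrist {'camera_matrix': array([[291.91587283,   0.        , 313.32207075],
       [  0.        , 291.91587283, 197.89850019],
       [  0.        ,   0.        ,   1.        ]]), 'k1': -0.04672281418261232, 'T_tool_cam': array([[ 8.32800857e-05, -3.10327475e-01,  9.50629713e-01,
        -1.64238459e-01],
       [ 9.99999987e-01, -1.04281564e-04, -1.21647280e-04,
         7.96981874e-04],
       [ 1.36883647e-04,  9.50629711e-01,  3.10327463e-01,
        -7.95100336e-02],
       [ 0.00000000e+00,  0.00000000e+00,  0.00000000e+00,
         1.00000000e+00]])}
```

View pics/side0.png

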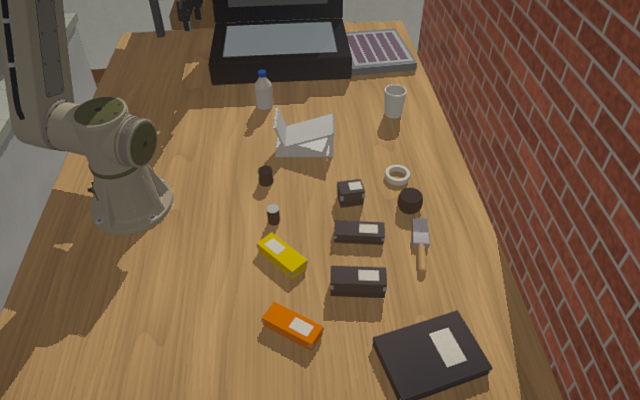

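View pics/top0.png

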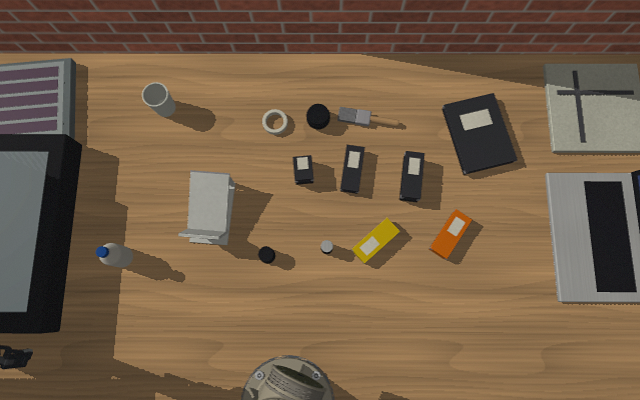

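View pics/wrist0.png

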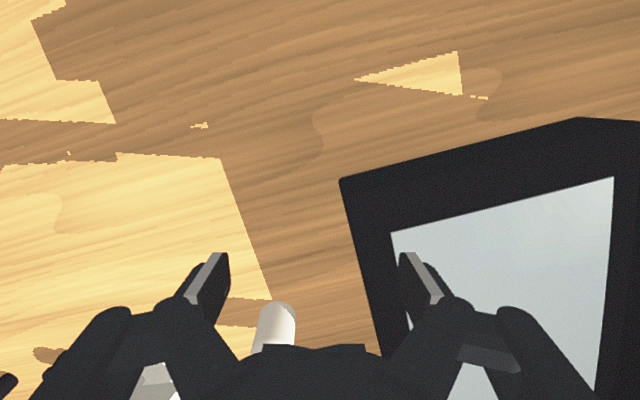

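Side: the rack is near (305,138), short box (350,192), flat box (359,232), deep box (358,281). Top: deep (412,176), flat (352,169), short (303,169), rack (210,208). Zooming in for corners.

```bash
python3 - <<'E'
import cv2,numpy as np
t=cv2.imread("pics/top0.png");s=cv2.imread("pics/side0.png")
a=cv2.resize(t[135:215,280:440],None,fx=5,fy=5,interpolation=cv2.INTER_CUBIC)
b=cv2.resize(t[160:255,170:250],None,fx=6,fy=6,interpolation=cv2.INTER_CUBIC)
c=cv2.resize(s[170:305,320:400],None,fx=4.4,fy=4.4,interpolation=cv2.INTER_CUBIC)
d=cv2.resize(s[100:170,260:345],None,fx=8,fy=8,interpolation=cv2.INTER_CUBIC)
for n,i in zip("abcd",(a,b,c,d)): cv2.imwrite(f"pics/z{n}.png",i)
E
```

```text
(no output)
```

View pics/za.png

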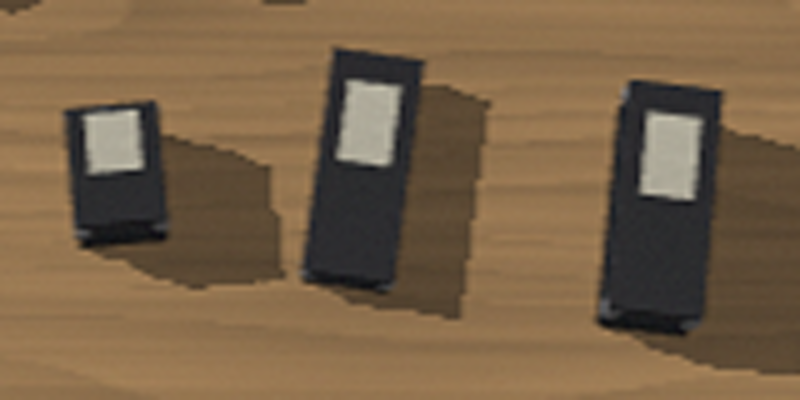

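View pics/zb.png

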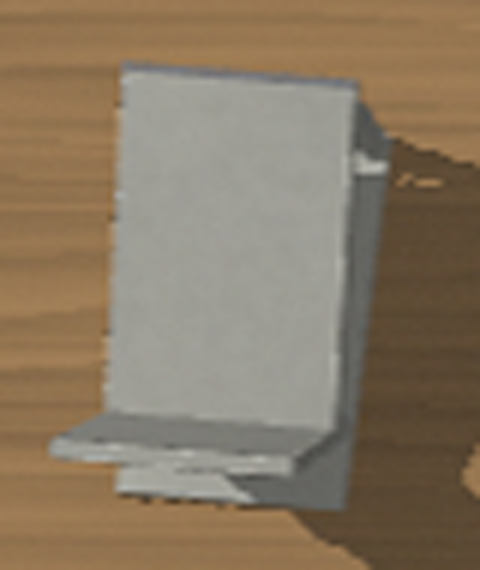

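View pics/zc.png

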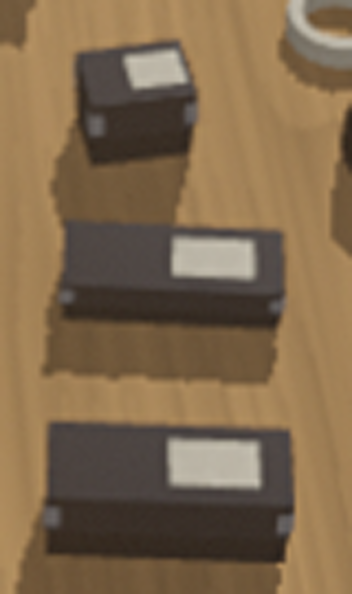

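View pics/zd.png

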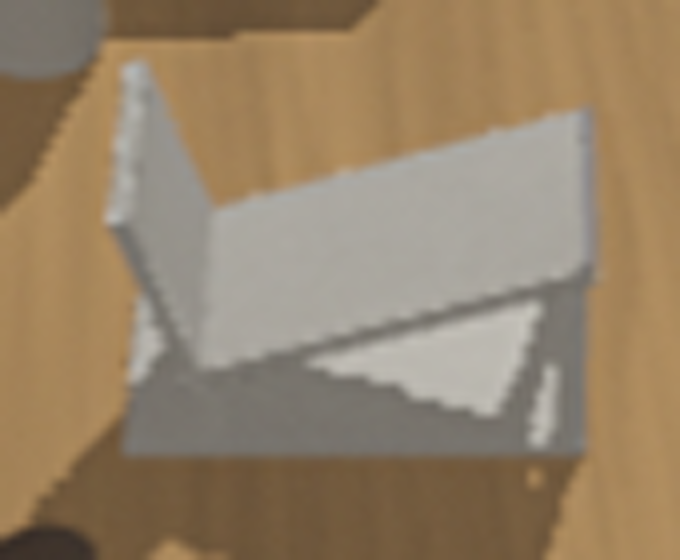

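```bash
cat > h.py <<'E'
from workcell import env
import numpy as np,cv2
from scipy.spatial.transform import Rotation as R
from scipy.optimize import least_squares
def proj(cam,P):
    m=env.camera_model(cam);T=m["camera_from_world"];P=np.atleast_2d(P)
    c=P@T[:3,:3].T+T[:3,3];s=c[:,:2]/c[:,2:];s=s*(1+m["k1"]*(s**2).sum(1,keepdims=True))
    K=m["camera_matrix"];return s@np.diag([K[0,0],K[1,1]])+K[:2,2]
def uz(p,f,o): return (np.array(p)+.5)/f-.5+np.array(o)
def rz(a):
    return R.from_euler('z',a).as_matrix()
def fit(obs,z,x0,tilt=0):
    # obs: list (cam, local pts, pix)
    def res(q):
        M=rz(q[2])@R.from_euler('y',-tilt).as_matrix();t=np.array([q[0],q[1],z])
        return np.concatenate([(proj(c,P@M.T+t)-u).ravel() for c,P,u in obs])
    r=least_squares(res,x0,loss='soft_l1');return r.x,res(r.x).reshape(-1,2)
E
python3 - <<'E'
from h import *
np.set_printoptions(precision=4,suppress=True)
ta=lambda p:uz(p,5,(280,135)); sc=lambda p:uz(p,4.4,(320,170))
def box(L,W,H,t,s,x0):
    a,b,c=L/2,W/2,H/2
    # top view order: far-left(+x,+y), far-right, near-right, near-left
    lid=np.array([[a,b,c],[a,-b,c],[-a,-b,c],[-a,b,c]])
    # side order: (-x,+y),(+x,+y),(+x,-y),(-x,-y), bottom (+x,-y),(-x,-y)
    sl=np.array([[-a,b,c],[a,b,c],[a,-b,c],[-a,-b,c],[a,-b,-c],[-a,-b,-c]])
    for o in ([("top",lid,ta(t)),("side",sl,sc(s))],[("top",lid,ta(t))],[("side",sl,sc(s))]):
        q,r=fit(o,c,x0); print(q,np.degrees(q[2]))
        if len(o)==2: print(r.T)
print("flat");box(.125,.05,.032,[(335,48),(424,63),(396,280),(306,268)],[(66,222),(284,232),(283,292),(64,283),(279,325),(65,316)],[.55,-.1,0])
print("deep");box(.125,.05,.052,[(632,82),(722,93),(703,312),(605,300)],[(50,425),(291,431),(289,505),(48,497),(284,560),(47,552)],[.55,-.3,0])
print("short");box(.065,.05,.052,[(65,110),(156,101),(167,225),(76,232)],[(78,55),(180,42),(194,95),(90,112),(190,150),(95,160)],[.55,-.05,0])
tb=lambda p:uz(p,6,(170,160)); sd=lambda p:uz(p,8,(260,100))
P=np.array([[.15,.05,0],[.15,-.05,0],[0,-.05,0],[0,.05,0],[0,.05,.072],[0,-.05,.072],[-.008,.05,.072],[-.008,-.05,.072]])
t=tb([(122,72),(355,87),(333,432),(108,412),(62,437),(295,460),(50,455),(292,472)])
S=np.array([[0,-.05,0],[.15,-.05,0],[.15,.05,0],[0,.05,0],[0,.05,.072],[-.008,-.05,.072],[-.008,.05,.072]])
s=sd([(200,370),(590,270),(588,108),(212,210),(148,65),(108,218),(125,65)])
print("rack")
for o in ([("top",P,t),("side",S,s)],[("top",P,t)],[("side",S,s)]):
    q,r=fit(o,.04,[.5,.2,0],np.radians(18));print(q,np.degrees(q[2]));print(r.T)
st=env.get_state();w,x,y,z=st['orientation'];print(R.from_quat([x,y,z,w]).as_matrix())
E
```

```text
flat
[ 0.5979 -0.1613 -0.14  ] -8.019928173553877
[[-1.0575 -0.4503 -0.8236 -1.6179 -0.2174 -0.0263  0.7479 -0.6351  0.5208
  -1.0739]
 [-0.4794 -0.9569  0.3274  0.0854 -0.0045 -0.1122  1.2306  1.0022  2.2333
   2.019 ]]
[ 0.5973 -0.164  -0.1354] -7.75965510214857
[ 0.5986 -0.1576 -0.1383] -7.92202576331526
deep
[ 0.5743 -0.3181 -0.1289] -7.382986762530704
[[-1.0711 -0.1858 -0.6289 -0.3233 -0.2121  0.192   1.5243 -0.5977  0.5329
  -0.6372]
 [-1.009  -0.8273  1.1755  1.0762 -1.135  -0.4307  0.8016  0.4434  1.8453
   1.5221]]
[ 0.5747 -0.3196 -0.1362] -7.805741092499965
[ 0.5744 -0.3164 -0.1242] -7.1167289058387
short
[ 0.5903 -0.0308  0.1007] 5.767923221909676
[[-0.7659 -0.0939 -0.058  -0.9443 -1.1608 -0.5526  0.7246 -0.0381  0.4904
  -1.6673]
 [-0.0071  0.0367 -1.0718 -0.6797 -0.0256 -0.0095  0.6203 -0.1404  2.171
   3.0097]]
[ 0.5892 -0.032   0.0983] 5.630931672804724
[ 0.5916 -0.0281  0.0943] 5.400665899090401
rack
[ 0.4262  0.2156 -0.0762] -4.367697769782097
[[-0.173  -0.0921  0.1359 -0.8692 -2.2938 -0.3129 -0.4584 -0.0016  0.0375
   0.5252  0.075   0.1817 -0.408  -0.1922 -0.0417]
 [-1.4254 -0.9021 -0.2715 -0.0295  0.3656 -0.1819  0.6104  1.0669  1.3242
   0.918   0.9249  0.8781  0.3271  2.0503  1.0364]]
[ 0.4261  0.2146 -0.0752] -4.306045115341217
[[ 0.1582  0.2459  0.5296 -0.4825 -1.8744  0.1143 -0.0359  0.4287]
 [-1.3698 -0.8869 -0.2512  0.0319  0.4316 -0.1595  0.6768  1.0896]]
[ 0.4263  0.2212 -0.0823] -4.715948226717602
[[-0.0791  0.2731  0.039   0.2649 -0.2955 -0.2739  0.0786]
 [ 0.137  -0.0757  0.0261 -0.199  -0.7568  0.8409 -0.057 ]]
[[-0.0006  0.2608  0.9654]
 [-0.0013  0.9654 -0.2608]
 [-1.     -0.0014 -0.0002]]
```

Poses from both cameras agree to within a few mm. The rack's y differs by 6 mm between them, so I'll refine it with the wrist camera on the way. Next is a row planner.

```bash
cat >> h.py <<'E'
from scipy.spatial.transform import Slerp
def tool(yaw,tilt=0):
    y=np.radians(yaw);t=np.radians(tilt);d=np.array([np.cos(y),np.sin(y),0]);u=np.array([0,0,1.])
    return np.stack([d*np.sin(t)-u*np.cos(t),[-np.sin(y),np.cos(y),0],d*np.cos(t)+u*np.sin(t)],1)
def cur(st=None):
    st=st or env.get_state();w,x,y,z=st['orientation'];return np.array(st['tcp_pos']),R.from_quat([x,y,z,w])
def rows(p1,yaw,tilt,n,start=None):
    p0,R0=start or cur();R1=R.from_matrix(tool(yaw,tilt));p1=np.array(p1)
    S=Slerp([0,1],R.concatenate([R0,R1]));
    print("dist/row mm",np.linalg.norm(p1-p0)*1000/n,"deg/row",np.degrees((R0.inv()*R1).magnitude())/n,"sum",p1-p0)
    for i in range(n):
        a=S(i/n);b=S((i+1)/n)
        print(np.round(np.r_[a.inv().apply((p1-p0)/n)*100,np.degrees((a.inv()*b).as_rotvec())],2).tolist())
def wproj(P,pose):
    m=env.camera_model("wrist");p,Rm=pose;T=m["T_tool_cam"]
    q=Rm.inv().apply(np.atleast_2d(P)-p);c=(q-T[:3,3])@T[:3,:3];s=c[:,:2]/c[:,2:];s=s*(1+m["k1"]*(s**2).sum(1,keepdims=True))
    K=m["camera_matrix"];return s@np.diag([K[0,0],K[1,1]])+K[:2,2]
def snap(name):
    st=env.get_state();im=env.read_camera("wrist");cv2.imwrite(f"pics/{name}.png",im[:,:,::-1]);return cur(st)
E
python3 - <<'E'
from h import *
rows([.52,.205,.25],-4.4,0,15)
E
```

```text
dist/row mm 34.06033804721317 deg/row 0.7143270757766388 sum [ 0.37023765 -0.34972692  0.04048648]
[-0.27, -1.61, 2.99, -0.71, -0.0, 0.01]
[-0.27, -1.64, 2.97, -0.71, -0.0, 0.01]
[-0.27, -1.68, 2.95, -0.71, -0.0, 0.01]
[-0.27, -1.72, 2.93, -0.71, -0.0, 0.01]
[-0.27, -1.75, 2.91, -0.71, -0.0, 0.01]
[-0.27, -1.79, 2.88, -0.71, -0.0, 0.01]
[-0.27, -1.83, 2.86, -0.71, -0.0, 0.01]
[-0.27, -1.86, 2.84, -0.71, -0.0, 0.01]
[-0.27, -1.9, 2.82, -0.71, -0.0, 0.01]
[-0.27, -1.93, 2.79, -0.71, -0.0, 0.01]
[-0.27, -1.97, 2.77, -0.71, -0.0, 0.01]
[-0.27, -2.0, 2.74, -0.71, -0.0, 0.01]
[-0.27, -2.04, 2.72, -0.71, -0.0, 0.01]
[-0.27, -2.07, 2.69, -0.71, -0.0, 0.01]
[-0.27, -2.1, 2.67, -0.71, -0.0, 0.01]
```

Call:
{"api": "drive_tool", "payload": {"plan": [[[-0.3, -1.7, 2.9, -0.7, 0, 0, 1], [-0.3, -1.7, 2.9, -0.7, 0, 0, 1], [-0.3, -1.7, 2.9, -0.7, 0, 0, 1], [-0.3, -1.7, 2.9, -0.7, 0, 0, 1], [-0.3, -1.7, 2.9, -0.7, 0, 0, 1]]]}}

```text
clock: 0.57
tcp_pos: [0.2712, 0.4369, 0.2251]
orientation: [0.703, 0.071, 0.704, -0.071]
wrist_force: [0.0, -0.5, -0.4]
finger_gap: 0.0854
```

Call:
{"api": "drive_tool", "payload": {"plan": [[[-0.3, -1.8, 2.9, -0.7, 0, 0, 1], [-0.3, -1.8, 2.9, -0.7, 0, 0, 1], [-0.3, -1.8, 2.9, -0.7, 0, 0, 1], [-0.3, -1.9, 2.8, -0.7, 0, 0, 1], [-0.3, -1.9, 2.8, -0.7, 0, 0, 1]]]}}

```text
clock: 0.98
tcp_pos: [0.3959, 0.3209, 0.2402]
orientation: [0.705, 0.05, 0.705, -0.05]
wrist_force: [0.4, 1.0, -0.1]
finger_gap: 0.0851
```

Call:
{"api": "drive_tool", "payload": {"plan": [[[-0.3, -2, 2.8, -0.7, 0, 0, 1], [-0.3, -2, 2.7, -0.7, 0, 0, 1], [-0.3, -2, 2.7, -0.7, 0, 0, 1], [-0.3, -2.1, 2.7, -0.7, 0, 0, 1], [0, 0, 0, 0, 0, 0, 1]]]}}

```text
clock: 1.4
tcp_pos: [0.4975, 0.2246, 0.2519]
orientation: [0.707, 0.034, 0.705, -0.035]
wrist_force: [0.2, -0.4, 0.3]
finger_gap: 0.0855
```

```bash
python3 - <<'E'
from h import *
p,r=snap("w1");print(p,r.as_matrix(),env.get_state()['clock'])
np.savez("w1.npz",p=p,q=r.as_quat())
E
```

```text
[0.49750209 0.22464659 0.25193048] [[ 0.00213881  0.09779067  0.99520471]
 [-0.00134545  0.99520636 -0.09778794]
 [-0.99999681 -0.00112985  0.00226013]] 1.45
```

View pics/w1.png

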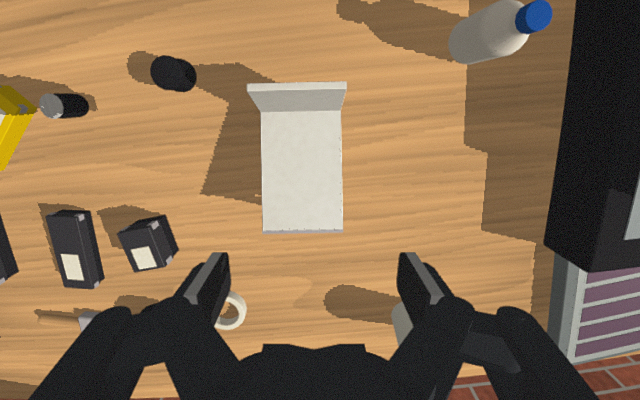

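The wrist view shows the rack clearly, with the slope at about (262–343, 110–231) and the backstop's top edge at about (248–346, 85). The short and flat boxes are also in view. Zooming in.

```bash
python3 - <<'E'
import cv2
t=cv2.imread("pics/w1.png")
cv2.imwrite("pics/ze.png",cv2.resize(t[75:240,240:355],None,fx=3.6,fy=3.6,interpolation=cv2.INTER_CUBIC))
cv2.imwrite("pics/zf.png",cv2.resize(t[195:300,0:185],None,fx=4.2,fy=4.2,interpolation=cv2.INTER_CUBIC))
E
```

```text
(no output)
```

View pics/ze.png

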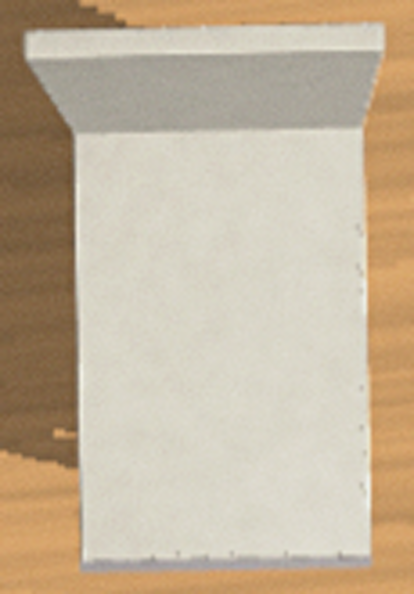

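```bash
python3 - <<'E'
from h import *
np.set_printoptions(precision=4,suppress=True)
d=np.load("w1.npz");pose=(d['p'],R.from_quat(d['q']))
P=np.array([[0,-.05,0],[0,.05,0],[.15,-.05,0],[.15,.05,0],[0,-.05,.072],[0,.05,.072],[-.008,-.05,.072],[-.008,.05,.072]])
u=uz([(76,133),(363,128),(83,561),(370,557),(27,61),(384,52),(25,31),(383,24)],3.6,(240,75))
def res(q):
    M=rz(q[2])@R.from_euler('y',-np.radians(18)).as_matrix()
    return (wproj(P@M.T+[q[0],q[1],q[3] if len(q)>3 else .04],pose)-u).ravel()
for x0 in([.426,.215,-.08],[.426,.215,-.08,.04]):
    r=least_squares(res,x0);print(r.x,np.degrees(r.x[2]));print(res(r.x).reshape(-1,2).T)
rows([.58,-.24,.22],-7.8,0,15)
E
```

```text
[ 0.4265  0.2159 -0.0786] -4.501047646294552
[[-0.6572  0.1658 -0.5175  0.4847 -0.6323  0.5477 -0.161   0.6485]
 [ 0.1164 -0.2217  1.9973  1.7461 -0.7712 -0.5446 -0.349  -0.7089]]
[ 0.4267  0.2156 -0.0784  0.035 ] -4.494478093779565
[[-0.1496 -0.3847 -0.0282 -0.0809  0.2154 -0.2402  0.6862 -0.1365]
 [ 0.1555 -0.1694  0.4519  0.2055 -0.3843 -0.1306  0.1657 -0.1662]]
dist/row mm 31.663731224196635 deg/row 0.14767942393919023 sum [ 0.0846 -0.4663 -0.0317]
[0.21, -3.04, 0.86, 0.15, 0.0, 0.0]
[0.21, -3.04, 0.87, 0.15, 0.0, 0.0]
[0.21, -3.03, 0.88, 0.15, 0.0, 0.0]
[0.21, -3.03, 0.89, 0.15, 0.0, 0.0]
[0.21, -3.03, 0.9, 0.15, 0.0, 0.0]
[0.21, -3.03, 0.9, 0.15, 0.0, 0.0]
[0.21, -3.03, 0.91, 0.15, 0.0, 0.0]
[0.21, -3.02, 0.92, 0.15, 0.0, 0.0]
[0.21, -3.02, 0.93, 0.15, 0.0, 0.0]
[0.21, -3.02, 0.93, 0.15, 0.0, 0.0]
[0.21, -3.02, 0.94, 0.15, 0.0, 0.0]
[0.21, -3.01, 0.95, 0.15, 0.0, 0.0]
[0.21, -3.01, 0.96, 0.15, 0.0, 0.0]
[0.21, -3.01, 0.97, 0.15, 0.0, 0.0]
[0.21, -3.01, 0.97, 0.15, 0.0, 0.0]
```

View pics/zf.png

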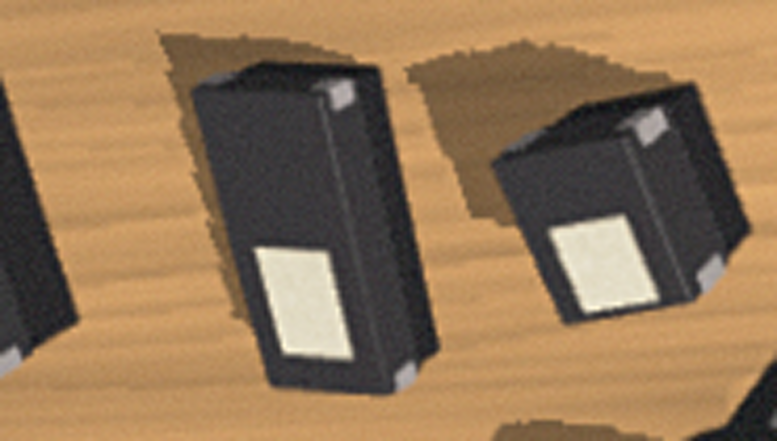

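Call:
{"api": "drive_tool", "payload": {"plan": [[[0.2, -3, 1.1, 0.2, 0, 0, 1], [0.2, -3, 1.1, 0.2, 0, 0, 1], [0.2, -3, 1.1, 0.2, 0, 0, 1], [0.2, -3, 1.1, 0.2, 0, 0, 1], [0.2, -3, 1.1, 0.2, 0, 0, 1]]]}}

```text
clock: 1.87
tcp_pos: [0.5324, 0.0735, 0.2419]
orientation: [0.706, 0.039, 0.706, -0.038]
wrist_force: [0.9, 0.3, -0.2]
finger_gap: 0.0853
```

Call:
{"api": "drive_tool", "payload": {"plan": [[[0.2, -3, 1.1, 0.2, 0, 0, 1], [0.2, -3, 1.1, 0.2, 0, 0, 1], [0.2, -3, 1.1, 0.2, 0, 0, 1], [0.2, -3, 1.1, 0.2, 0, 0, 1], [0.2, -3, 1.1, 0.2, 0, 0, 1]]]}}

```text
clock: 2.28
tcp_pos: [0.5699, -0.0818, 0.2319]
orientation: [0.705, 0.045, 0.706, -0.045]
wrist_force: [0.3, 0.0, 0.3]
finger_gap: 0.0853
```

Call:
{"api": "drive_tool", "payload": {"plan": [[[0.2, -3, 1.1, 0.2, 0, 0, 1], [0.2, -3, 1.1, 0.2, 0, 0, 1], [0.2, -3, 1.1, 0.2, 0, 0, 1], [0.2, -3, 1.1, 0, 0, 0, 1], [0, 0, 0, 0, 0, 0, 1]]]}}

```text
clock: 2.7
tcp_pos: [0.5983, -0.2106, 0.2224]
orientation: [0.705, 0.05, 0.706, -0.051]
wrist_force: [0.0, -0.1, 0.2]
finger_gap: 0.0854
```

```bash
python3 - <<'E'
from h import *
p,r=snap("w2");print(p,r.as_matrix(),env.get_state()['clock'])
np.savez("w2.npz",p=p,q=r.as_quat())
E
```

```text
[ 0.59830454 -0.21062289  0.22239026] [[-9.95478429e-04  1.41811338e-01  9.89893203e-01]
 [-1.01436612e-03  9.89893041e-01 -1.41812335e-01]
 [-9.99998990e-01 -1.14528525e-03 -8.41568553e-04]] 2.75
```

View pics/w2.png

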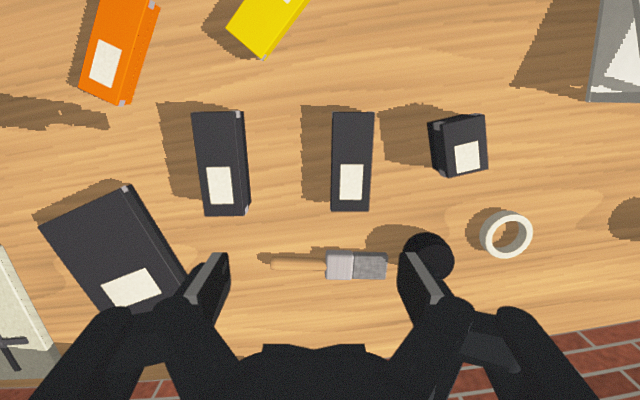

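The deep box spans about (192–250, 112–216) and the flat box about (331–374, 112–211). Zooming in.

```bash
python3 - <<'E'
import cv2
t=cv2.imread("pics/w2.png")
cv2.imwrite("pics/zg.png",cv2.resize(t[100:225,180:385],None,fx=3.9,fy=3.9,interpolation=cv2.INTER_CUBIC))
E
```

```text
(no output)
```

View pics/zg.png

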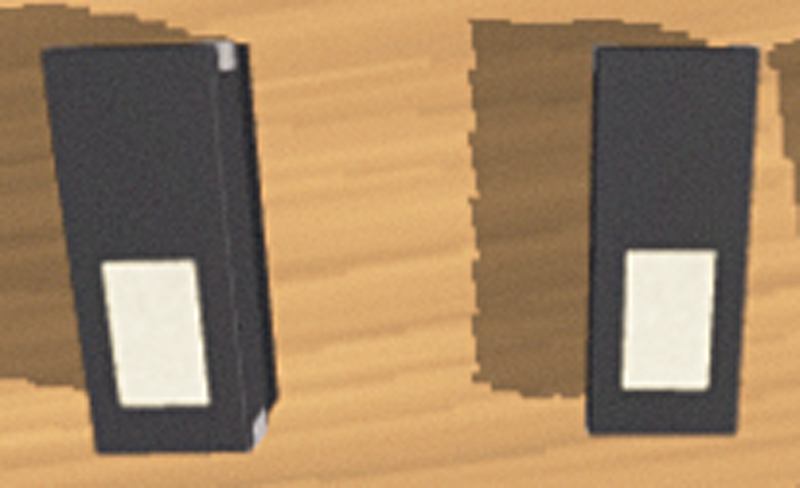

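```bash
python3 - <<'E'
from h import *
np.set_printoptions(precision=4,suppress=True)
d=np.load("w2.npz");pose=(d['p'],R.from_quat(d['q']))
P=np.array([[-.0625,-.025,0],[-.0625,.025,0],[.0625,-.025,0],[.0625,.025,0]])
for n,z,px,x0 in(("deep",.052,[(44,50),(215,45),(97,453),(249,450)],[.574,-.318,-.13]),("flat",.032,[(597,46),(757,48),(589,433),(736,433)],[.598,-.161,-.13])):
    u=uz(px,3.9,(180,100))
    def res(q): return (wproj(P@rz(q[2]).T+[q[0],q[1],z],pose)-u).ravel()
    r=least_squares(res,x0);print(n,r.x,np.degrees(r.x[2]));print(res(r.x).reshape(-1,2).T)
rows([.575,-.318,.12],-7.5,0,5)
E
```

```text
deep [ 0.5737 -0.3188 -0.1321] -7.5705439889088835
[[-0.4136  0.1943 -0.4012  0.6152]
 [-0.7853 -0.4254  0.531   1.0053]]
flat [ 0.597  -0.1626 -0.1415] -8.10451022952806
[[-0.7535  0.866  -0.4428  0.3296]
 [-0.2891 -0.6787  0.6398  0.6016]]
dist/row mm 30.436991648496974 deg/row 0.1187327019075447 sum [-0.0228 -0.11   -0.1027]
[2.05, -2.24, -0.14, -0.12, -0.02, -0.01]
[2.05, -2.24, -0.14, -0.12, -0.02, -0.01]
[2.05, -2.24, -0.15, -0.12, -0.02, -0.01]
[2.05, -2.24, -0.15, -0.12, -0.02, -0.01]
[2.05, -2.24, -0.16, -0.12, -0.02, -0.01]
```

Call:
{"api": "drive_tool", "payload": {"plan": [[[1.9, -2.25, -0.2, -0.1, 0, 0, 1], [1.9, -2.25, -0.2, -0.1, 0, 0, 1], [1.9, -2.25, -0.2, -0.1, 0, 0, 1], [1.9, -2.25, -0.2, -0.1, 0, 0, 1], [1.9, -2.25, -0.2, 0, 0, 0, 1]]]}}

```text
clock: 3.17
tcp_pos: [0.5728, -0.315, 0.1285]
orientation: [0.706, 0.046, 0.706, -0.045]
wrist_force: [1.1, 0.1, 0.4]
finger_gap: 0.0852
```

Call:
{"api": "drive_tool", "payload": {"plan": [[[0, 0, 0, 0, 0, 0, 1], [0, 0, 0, 0, 0, 0, 1], [0, 0, 0, 0, 0, 0, 1], [0, 0, 0, 0, 0, 0, 1], [0, 0, 0, 0, 0, 0, 1]]]}}

```text
clock: 3.58
tcp_pos: [0.5739, -0.3154, 0.1306]
orientation: [0.706, 0.045, 0.705, -0.046]
wrist_force: [1.1, 0.3, 0.5]
finger_gap: 0.085
```

```bash
python3 - <<'E'
from h import *
print(cur()[0],cur()[1].as_matrix())
rows([.574,-.3187,.011],-7.5,0,5)
E
```

```text
[ 0.57393631 -0.31539203  0.1306317 ] [[ 1.78938496e-03  1.28889656e-01  9.91657327e-01]
 [-8.96590016e-04  9.91658723e-01 -1.28888219e-01]
 [-9.99997997e-01 -6.58479418e-04  1.89002038e-03]]
dist/row mm 23.93548815600656 deg/row 0.029731641570766503 sum [ 6.36897956e-05 -3.30796502e-03 -1.19631698e-01]
[2.39, -0.06, 0.01, 0.02, 0.02, 0.01]
[2.39, -0.06, 0.01, 0.02, 0.02, 0.01]
[2.39, -0.06, 0.01, 0.02, 0.02, 0.01]
[2.39, -0.06, 0.01, 0.02, 0.02, 0.01]
[2.39, -0.07, 0.01, 0.02, 0.02, 0.01]
```

Call:
{"api": "drive_tool", "payload": {"plan": [[[2.4, -0.1, 0, 0, 0, 0, 1], [2.4, -0.1, 0, 0, 0, 0, 1], [2.4, -0.1, 0, 0, 0, 0, 1], [2.4, 0, 0, 0, 0, 0, 1], [2.3, 0, 0, 0, 0, 0, 1]]]}}

```text
clock: 4.0
tcp_pos: [0.5734, -0.3189, 0.0102]
orientation: [0.706, 0.046, 0.705, -0.046]
wrist_force: [-1.2, -0.0, -0.0]
finger_gap: 0.0858
```

Call:
{"api": "drive_tool", "payload": {"plan": [[[0, 0, 0, 0, 0, 0, 1], [0, 0, 0, 0, 0, 0, 0], [0, 0, 0, 0, 0, 0, 0], [0, 0, 0, 0, 0, 0, 0], [0, 0, 0, 0, 0, 0, 0]]], "squeeze": 50}}

```text
clock: 4.42
tcp_pos: [0.5742, -0.3206, 0.0129]
orientation: [0.707, 0.045, 0.704, -0.047]
wrist_force: [0.4, -0.2, 6.3]
finger_gap: 0.0485
```

Call:
{"api": "drive_tool", "payload": {"plan": [[[0, 0, 0, 0, 0, 0, 0], [0, 0, 0, 0, 0, 0, 0], [0, 0, 0, 0, 0, 0, 0], [0, 0, 0, 0, 0, 0, 0], [0, 0, 0, 0, 0, 0, 0]]]}}

```text
clock: 4.83
tcp_pos: [0.5743, -0.3206, 0.0129]
orientation: [0.707, 0.046, 0.704, -0.047]
wrist_force: [-0.8, 0.3, 8.6]
finger_gap: 0.0489
```

```bash
cat >> h.py <<'E'
SEAT=np.array([.4265,.2157,.04]);RY=-4.5
M=rz(np.radians(RY))@R.from_euler('y',-np.radians(18)).as_matrix()
def rk(l): return SEAT+M@np.array(l)
def inrk(): return M.T@(cur()[0]-SEAT)
E
python3 - <<'E'
from h import *
p,r=cur()
rows([.57,-.30,.19],-7.5,0,5)
rows(rk([.08,0,.10]),RY,18,20,([.57,-.30,.19],R.from_matrix(tool(-7.5))))
print(rk([.08,0,.10]))
E
```

```text
dist/row mm 35.66258944153189 deg/row 0.05503180825705374 sum [-0.00425579  0.02060548  0.17706725]
[-3.54, 0.39, -0.12, -0.0, 0.05, 0.02]
[-3.54, 0.39, -0.13, -0.0, 0.05, 0.02]
[-3.54, 0.39, -0.13, -0.0, 0.05, 0.02]
[-3.54, 0.39, -0.13, -0.0, 0.05, 0.02]
[-3.54, 0.4, -0.14, -0.0, 0.05, 0.02]
dist/row mm 26.120242375474298 deg/row 0.9123127925118609 sum [-0.09845646  0.512155   -0.03017299]
[0.15, 2.47, -0.82, -0.15, -0.9, 0.02]
[0.14, 2.48, -0.82, -0.15, -0.9, 0.02]
[0.13, 2.48, -0.81, -0.15, -0.9, 0.02]
[0.12, 2.48, -0.81, -0.15, -0.9, 0.02]
[0.1, 2.48, -0.8, -0.15, -0.9, 0.02]
[0.09, 2.48, -0.8, -0.15, -0.9, 0.02]
[0.08, 2.49, -0.79, -0.15, -0.9, 0.02]
[0.07, 2.49, -0.79, -0.15, -0.9, 0.02]
[0.06, 2.49, -0.78, -0.15, -0.9, 0.02]
[0.05, 2.49, -0.78, -0.15, -0.9, 0.02]
[0.04, 2.49, -0.77, -0.15, -0.9, 0.02]
[0.02, 2.5, -0.77, -0.15, -0.9, 0.02]
[0.01, 2.5, -0.76, -0.15, -0.9, 0.02]
[0.0, 2.5, -0.75, -0.15, -0.9, 0.02]
[-0.01, 2.5, -0.75, -0.15, -0.9, 0.02]
[-0.02, 2.5, -0.74, -0.15, -0.9, 0.02]
[-0.03, 2.51, -0.73, -0.15, -0.9, 0.02]
[-0.04, 2.51, -0.73, -0.15, -0.9, 0.02]
[-0.05, 2.51, -0.72, -0.15, -0.9, 0.02]
[-0.06, 2.51, -0.71, -0.15, -0.9, 0.02]
[0.47154354 0.212155   0.15982701]
```

Call:
{"api": "drive_tool", "payload": {"plan": [[[-1, 0, 0, 0, 0, 0, 0], [-3, 0, 0, 0, 0, 0, 0], [-4, 0.6, -0.2, 0, 0, 0, 0], [-4, 0.6, -0.2, 0, 0, 0, 0], [-4, 0.6, -0.2, 0, 0, 0, 0]]]}}

```text
clock: 5.25
tcp_pos: [0.568, -0.3003, 0.1721]
orientation: [0.705, 0.047, 0.706, -0.046]
wrist_force: [1.3, -1.0, -2.0]
finger_gap: 0.0489
```

Call:
{"api": "drive_tool", "payload": {"plan": [[[-1.5, 2.5, -0.8, 0, 0, 0, 0], [0, 2.5, -0.8, 0, 0, 0, 0], [0, 2.5, -0.8, 0, 0, 0, 0], [0, 2.5, -0.8, 0, 0, 0, 0], [0, 2.5, -0.8, 0, 0, 0, 0]]]}}

```text
clock: 5.67
tcp_pos: [0.5449, -0.1705, 0.186]
orientation: [0.706, 0.047, 0.706, -0.046]
wrist_force: [0.1, 0.3, -3.1]
finger_gap: 0.049
```

Call:
{"api": "drive_tool", "payload": {"plan": [[[0, 2.5, -0.8, 0, 0, 0, 0], [0, 2.5, -0.8, 0, 0, 0, 0], [0, 2.5, -0.8, 0, 0, 0, 0], [0, 2.5, -0.8, 0, 0, 0, 0], [0, 2.5, -0.8, 0, 0, 0, 0]]]}}

```text
clock: 6.08
tcp_pos: [0.5215, -0.0413, 0.1858]
orientation: [0.706, 0.046, 0.706, -0.046]
wrist_force: [0.7, 0.5, -2.1]
finger_gap: 0.0491
```

```bash
python3 - <<'E'
from h import *
s=env.get_state();print(cur()[0],cur()[1].as_matrix(),s['wrist_force'],s['finger_gap'])
snap("w3")
rows(rk([.085,0,.11]),RY,18,10)
E
```

```text
[ 0.52146631 -0.04134788  0.18582476] [[ 2.83278677e-05  1.31025059e-01  9.91379056e-01]
 [ 8.36985107e-05  9.91379053e-01 -1.31025061e-01]
 [-9.99999996e-01  8.66886112e-05  1.71170523e-05]] [ 0.69212342  0.47412741 -2.09410062] 0.04905511704245828
dist/row mm 25.37182982824422 deg/row 1.8326539961057304 sum [-0.04668586  0.2489328  -0.01502885]
[0.16, 2.41, -0.78, -0.28, -1.81, 0.02]
[0.14, 2.41, -0.77, -0.28, -1.81, 0.02]
[0.11, 2.42, -0.77, -0.28, -1.81, 0.02]
[0.09, 2.42, -0.76, -0.28, -1.81, 0.02]
[0.07, 2.42, -0.75, -0.28, -1.81, 0.02]
[0.05, 2.43, -0.74, -0.28, -1.81, 0.02]
[0.02, 2.43, -0.73, -0.28, -1.81, 0.02]
[0.0, 2.43, -0.71, -0.28, -1.81, 0.02]
[-0.02, 2.44, -0.7, -0.28, -1.81, 0.02]
[-0.04, 2.44, -0.69, -0.28, -1.81, 0.02]
```

View pics/w3.png

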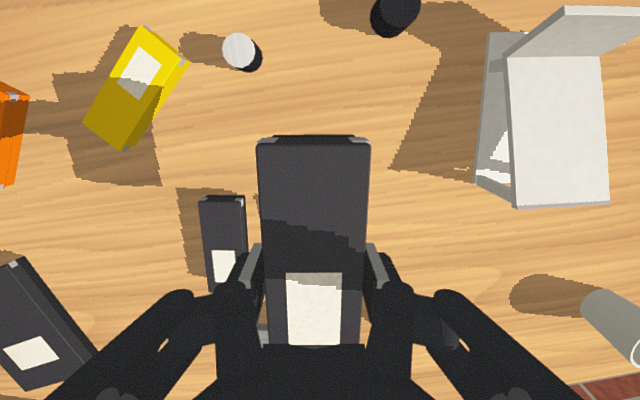

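Box held straight, near the middle of its length. Moving over the rack while tilting.

Call:
{"api": "drive_tool", "payload": {"plan": [[[0.1, 2.4, -0.8, -0.3, -1.8, 0, 0], [0.1, 2.4, -0.8, -0.3, -1.8, 0, 0], [0.1, 2.4, -0.8, -0.3, -1.8, 0, 0], [0.1, 2.4, -0.8, -0.3, -1.8, 0, 0], [0.1, 2.4, -0.8, -0.3, -1.8, 0, 0]]]}}

```text
clock: 6.55
tcp_pos: [0.4967, 0.0822, 0.1782]
orientation: [0.76, 0.033, 0.648, -0.041]
wrist_force: [0.6, 0.0, -2.3]
finger_gap: 0.0488
```

Call:
{"api": "drive_tool", "payload": {"plan": [[[0, 2.4, -0.7, -0.3, -1.8, 0, 0], [0, 2.4, -0.7, -0.3, -1.8, 0, 0], [0, 2.4, -0.7, -0.3, -1.8, 0, 0], [0, 2.4, -0.7, -0.3, -1.8, 0, 0], [0, 2.4, -0.7, -0.3, -1.8, 0, 0]]]}}

```text
clock: 6.97
tcp_pos: [0.474, 0.2048, 0.1701]
orientation: [0.809, 0.02, 0.587, -0.034]
wrist_force: [0.3, -0.1, -2.5]
finger_gap: 0.0487
```

Call:
{"api": "drive_tool", "payload": {"plan": [[[0, 0, 0, 0, 0, 0, 0], [0, 0, 0, 0, 0, 0, 0], [0, 0, 0, 0, 0, 0, 0], [0, 0, 0, 0, 0, 0, 0], [0, 0, 0, 0, 0, 0, 0]]]}}

```text
clock: 7.38
tcp_pos: [0.4754, 0.203, 0.1698]
orientation: [0.808, 0.021, 0.587, -0.035]
wrist_force: [0.2, 0.0, -1.9]
finger_gap: 0.0489
```

```bash
python3 - <<'E'
from h import *
s=env.get_state();print(inrk(),(R.from_matrix(tool(RY,18)).inv()*cur()[1]).as_rotvec(degrees=True),s['wrist_force'],s['finger_gap'])
snap("w4"); cv2.imwrite("pics/s4.png",env.read_camera("side")[80:220,220:400,::-1].repeat(4,0).repeat(4,1))
rows(rk([.072,0,.025]),RY,18,5)
E
```

```text
[ 0.0874537  -0.00882528  0.10809343] [ 0.01796962  0.00400457 -0.49371075] [ 0.1877359   0.04193022 -1.8507383 ] 0.04888256899328508
dist/row mm 16.961515638903002 deg/row 0.09915542972400194 sum [ 0.01170232  0.00787719 -0.08362614]
[1.66, 0.19, -0.31, -0.0, -0.0, 0.1]
[1.66, 0.19, -0.31, -0.0, -0.0, 0.1]
[1.66, 0.18, -0.31, -0.0, -0.0, 0.1]
[1.66, 0.18, -0.31, -0.0, -0.0, 0.1]
[1.66, 0.18, -0.31, -0.0, -0.0, 0.1]
```

View pics/w4.png

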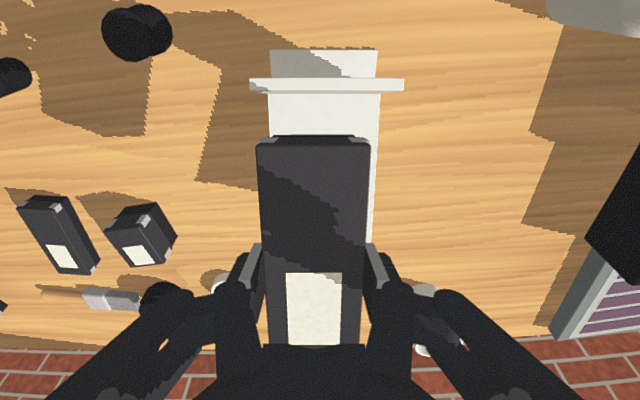

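View pics/s4.png

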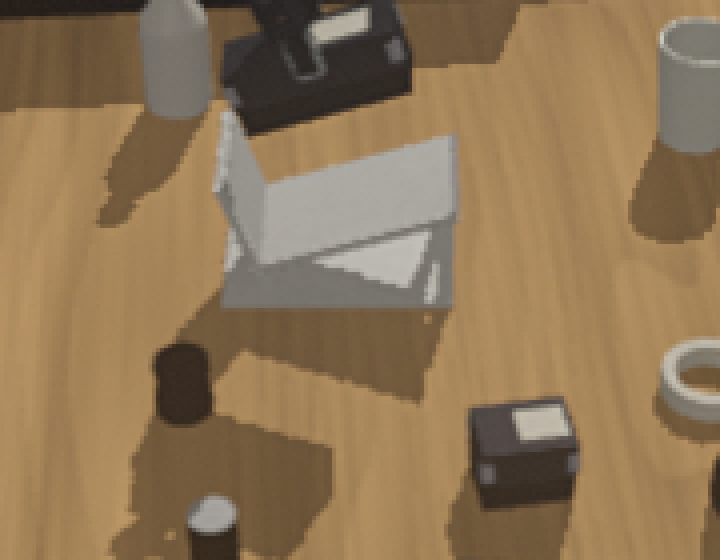

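The tilt matches, and the lateral offset of -9 mm is being removed. Descending.

Call:
{"api": "drive_tool", "payload": {"plan": [[[1.6, 0.2, -0.2, 0, 0, 0.1, 0], [1.6, 0.2, -0.2, 0, 0, 0.1, 0], [1.6, 0.2, -0.2, 0, 0, 0.1, 0], [1.6, 0.2, -0.2, 0, 0, 0.1, 0], [1.4, 0, -0.2, 0, 0, 0.1, 0]]]}}

```text
clock: 7.9
tcp_pos: [0.4904, 0.2099, 0.0913]
orientation: [0.808, 0.023, 0.588, -0.031]
wrist_force: [-0.4, 0.9, -2.7]
finger_gap: 0.0488
```

Call:
{"api": "drive_tool", "payload": {"plan": [[[0, 0, 0, 0, 0, 0, 0], [0, 0, 0, 0, 0, 0, 0], [0, 0, 0, 0, 0, 0, 0], [0, 0, 0, 0, 0, 0, 0], [0, 0, 0, 0, 0, 0, 0]]]}}

```text
clock: 8.32
tcp_pos: [0.4908, 0.2106, 0.0935]
orientation: [0.809, 0.023, 0.587, -0.031]
wrist_force: [0.1, -0.6, -2.7]
finger_gap: 0.0492
```

```bash
python3 - <<'E'
from h import *
s=env.get_state();print(inrk(),(R.from_matrix(tool(RY,18)).inv()*cur()[1]).as_rotvec(degrees=True),s['wrist_force'],s['finger_gap'])
snap("w5"); cv2.imwrite("pics/s5.png",env.read_camera("side")[80:220,220:400,::-1].repeat(4,0).repeat(4,1))
E
```

```text
[7.79227337e-02 1.43490005e-06 3.09553956e-02] [-0.05862734 -0.108187    0.08289903] [ 0.12368238 -0.64929722 -2.6631433 ] 0.04917417674940464
```

View pics/w5.png

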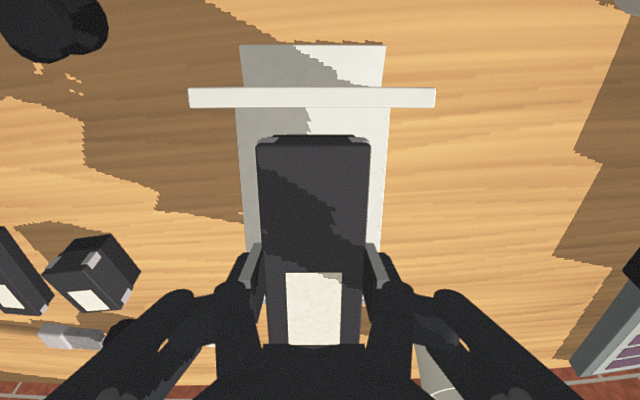

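View pics/s5.png

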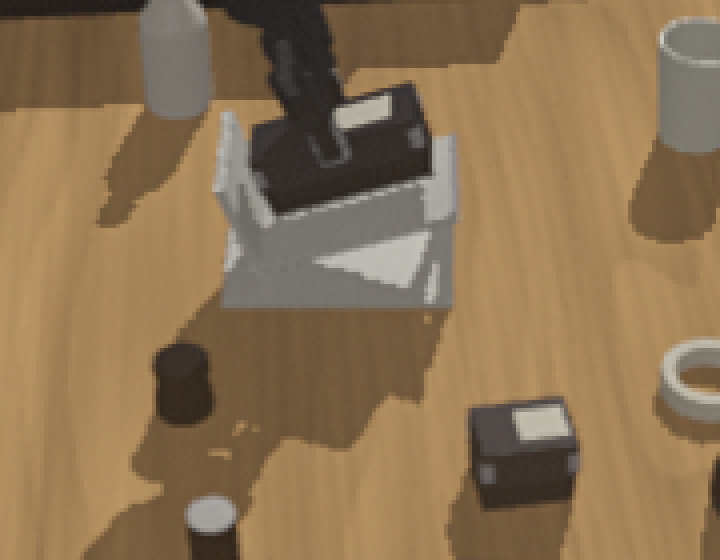

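Centred: backstop 188–436 (mid 312) against box 257–371 (mid 314), and parallel in the side view. Lowering gently.

Call:
{"api": "drive_tool", "payload": {"plan": [[[0.4, 0, 0, 0, 0, 0, 0], [0.4, 0, 0, 0, 0, 0, 0], [0.4, 0, 0, 0, 0, 0, 0], [0.3, 0, 0, 0, 0, 0, 0], [0, 0, 0, 0, 0, 0, 0]]]}}

```text
clock: 8.83
tcp_pos: [0.4941, 0.2098, 0.0768]
orientation: [0.808, 0.022, 0.588, -0.031]
wrist_force: [-0.4, 1.0, -2.8]
finger_gap: 0.0488
```

Call:
{"api": "drive_tool", "payload": {"plan": [[[0.1, 0, 0, 0, 0, 0, 0], [0.1, 0, 0, 0, 0, 0, 0], [0, 0, 0, 0, 0, 0, 0], [0, 0, 0, 0, 0, 0, 0], [0, 0, 0, 0, 0, 0, 0]]]}}

```text
clock: 9.25
tcp_pos: [0.4951, 0.21, 0.0761]
orientation: [0.808, 0.023, 0.587, -0.031]
wrist_force: [-2.3, 0.0, -0.8]
finger_gap: 0.0488
```

Call:
{"api": "drive_tool", "payload": {"plan": [[[0.1, 0, 0, 0, 0, 0, 0], [0.1, 0, 0, 0, 0, 0, 0], [0, 0, 0, 0, 0, 0, 0], [0, 0, 0, 0, 0, 0, 0], [0, 0, 0, 0, 0, 0, 0]]]}}

```text
clock: 9.67
tcp_pos: [0.4952, 0.2101, 0.076]
orientation: [0.809, 0.023, 0.587, -0.031]
wrist_force: [-15.1, 0.0, 19.1]
finger_gap: 0.0487
```

```bash
python3 - <<'E'
from h import *
s=env.get_state();print(inrk(),(R.from_matrix(tool(RY,18)).inv()*cur()[1]).as_rotvec(degrees=True),M.T@s['wrist_force'],s['finger_gap'])
E
```

```text
[ 0.07668114 -0.00020455  0.01291896] [-0.11105825 -0.04144257  0.04583539] [-8.43855325 -1.17256135 22.86277637] 0.04869647425007256
```

Contact at the height expected (12.9 mm). I'll ease off and slide down to the backstop, about 14 mm.

Call:
{"api": "drive_tool", "payload": {"plan": [[[-0.2, 0, 0, 0, 0, 0, 0], [0, 0, -0.3, 0, 0, 0, 0], [0, 0, -0.3, 0, 0, 0, 0], [0, 0, -0.3, 0, 0, 0, 0], [0, 0, -0.2, 0, 0, 0, 0]]]}}

```text
clock: 10.08
tcp_pos: [0.4852, 0.2109, 0.0728]
orientation: [0.809, 0.023, 0.587, -0.031]
wrist_force: [-0.4, 0.2, 0.6]
finger_gap: 0.049
```

Call:
{"api": "drive_tool", "payload": {"plan": [[[0, 0, -0.1, 0, 0, 0, 0], [0, 0, 0, 0, 0, 0, 0], [0, 0, 0, 0, 0, 0, 0], [0, 0, 0, 0, 0, 0, 0], [0, 0, 0, 0, 0, 0, 0]]]}}

```text
clock: 10.5
tcp_pos: [0.4839, 0.211, 0.0724]
orientation: [0.808, 0.023, 0.587, -0.031]
wrist_force: [-1.0, 1.3, 2.0]
finger_gap: 0.049
```

```bash
python3 - <<'E'
from h import *
s=env.get_state();print(inrk(),M.T@s['wrist_force'],s['finger_gap'])
E
```

```text
[ 0.06474468 -0.00020488  0.01301393] [-0.42393918  1.17038114  2.21170954] 0.048982707538609595
```

Call:
{"api": "drive_tool", "payload": {"plan": [[[0, 0, -0.2, 0, 0, 0, 0], [0, 0, 0, 0, 0, 0, 0], [0, 0, 0, 0, 0, 0, 0], [0, 0, 0, 0, 0, 0, 0], [0, 0, 0, 0, 0, 0, 0]]]}}

```text
clock: 10.92
tcp_pos: [0.482, 0.2111, 0.0718]
orientation: [0.808, 0.023, 0.587, -0.031]
wrist_force: [-0.6, -0.1, 1.9]
finger_gap: 0.0488
```

Call:
{"api": "drive_tool", "payload": {"plan": [[[0, 0, -0.2, 0, 0, 0, 0], [0, 0, 0, 0, 0, 0, 0], [0, 0, 0, 0, 0, 0, 0], [0, 0, 0, 0, 0, 0, 0], [0, 0, 0, 0, 0, 0, 0]]]}}

```text
clock: 11.33
tcp_pos: [0.482, 0.211, 0.0719]
orientation: [0.809, 0.023, 0.586, -0.032]
wrist_force: [5.6, -1.9, -1.5]
finger_gap: 0.0489
```

```bash
python3 - <<'E'
from h import *
s=env.get_state();print(inrk(),M.T@s['wrist_force'],s['finger_gap'])
E
```

```text
[ 0.0628296  -0.00035467  0.01312379] [ 4.97115672 -1.50618428 -3.14059098] 0.04891029981272684
```

Backstop contact at 62.8 mm against an expected 62.5 mm, with 5 N. I'll press slightly down, release and retreat.

Call:
{"api": "drive_tool", "payload": {"plan": [[[0.1, 0, 0, 0, 0, 0, 0], [0, 0, 0, 0, 0, 0, 0], [0, 0, 0, 0, 0, 0, 1], [0, 0, 0, 0, 0, 0, 1], [0, 0, 0, 0, 0, 0, 1]]]}}

```text
clock: 11.75
tcp_pos: [0.4794, 0.211, 0.0694]
orientation: [0.808, 0.023, 0.588, -0.031]
wrist_force: [-0.4, 0.4, 0.4]
finger_gap: 0.0822
```

Call:
{"api": "drive_tool", "payload": {"plan": [[[0, 0, 0, 0, 0, 0, 1], [0, 0, 0, 0, 0, 0, 1], [0, 0, 0, 0, 0, 0, 1], [-1, 0, 0, 0, 0, 0, 1], [-2, 0, 0, 0, 0, 0, 1]]]}}

```text
clock: 12.17
tcp_pos: [0.4694, 0.2111, 0.0965]
orientation: [0.807, 0.022, 0.589, -0.032]
wrist_force: [0.1, 0.3, -0.0]
finger_gap: 0.0858
```

Call:
{"api": "drive_tool", "payload": {"plan": [[[-3, 0, 0, 0, 0, 0, 1], [-3, 0, 0, 0, 0, 0, 1], [-3, 0, 0, 0, 0, 0, 1], [-1, 0, 0, 0, 0, 0, 1], [0, 0, 0, 0, 0, 0, 1]]]}}

```text
clock: 12.58
tcp_pos: [0.4416, 0.2152, 0.1974]
orientation: [0.81, 0.023, 0.585, -0.03]
wrist_force: [0.8, -0.4, -0.1]
finger_gap: 0.0859
```

```bash
python3 - <<'E'
from h import *
s=env.get_state();print(inrk(),cur()[0],s['finger_gap'])
p,r=snap("w6");np.savez("w6.npz",p=p,q=r.as_quat()); cv2.imwrite("pics/s6.png",env.read_camera("side")[80:220,220:400,::-1].repeat(4,0).repeat(4,1))
rows([.575,-.05,.20],-8,0,10)
E
```

```text
[0.06303389 0.00065803 0.14499643] [0.44164738 0.21516794 0.19737834] 0.08586338833082825
dist/row mm 29.670228257156698 deg/row 1.8377671734628915 sum [ 0.13464874 -0.26431444  0.00631199]
[0.42, -2.53, 1.49, 0.36, 1.8, -0.06]
[0.37, -2.52, 1.52, 0.36, 1.8, -0.06]
[0.33, -2.51, 1.54, 0.36, 1.8, -0.06]
[0.28, -2.5, 1.57, 0.36, 1.8, -0.06]
[0.23, -2.49, 1.59, 0.36, 1.8, -0.06]
[0.19, -2.48, 1.61, 0.36, 1.8, -0.06]
[0.14, -2.47, 1.64, 0.36, 1.8, -0.06]
[0.09, -2.46, 1.65, 0.36, 1.8, -0.06]
[0.04, -2.45, 1.67, 0.36, 1.8, -0.06]
[-0.01, -2.44, 1.69, 0.36, 1.8, -0.06]
```

View pics/w6.png

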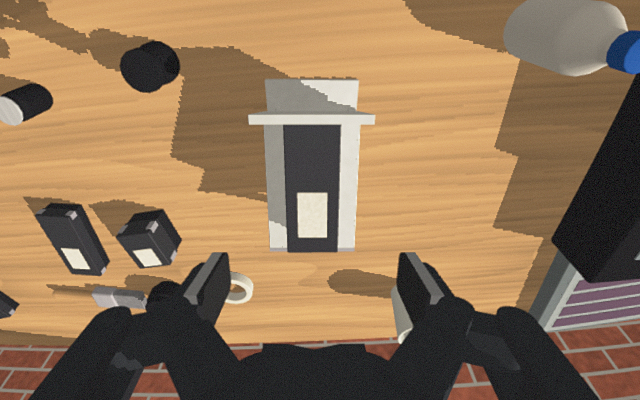

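View pics/s6.png

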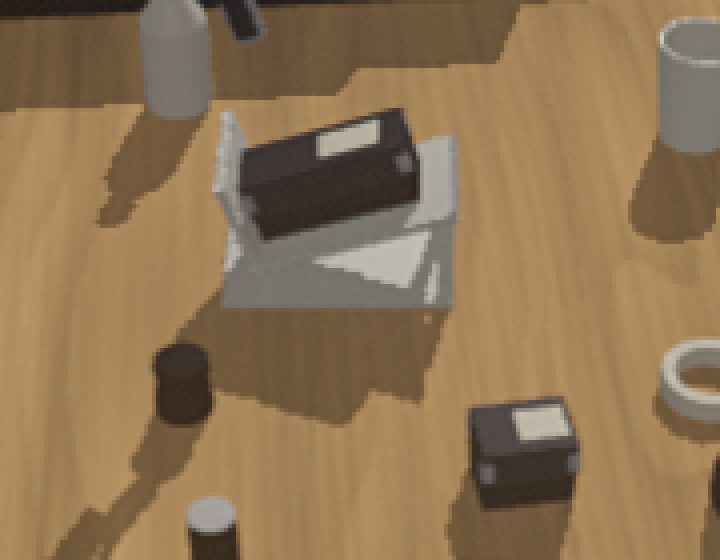

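The deep box is flat on the slope, flush with the backstop and centred (lid mid 312 px, backstop mid 312 px). Now the flat box.

Call:
{"api": "drive_tool", "payload": {"plan": [[[0.3, -2.5, 1.5, 0.4, 1.8, 0, 1], [0.3, -2.5, 1.5, 0.4, 1.8, 0, 1], [0.3, -2.5, 1.5, 0.4, 1.8, 0, 1], [0.3, -2.5, 1.6, 0.4, 1.8, 0, 1], [0.2, -2.5, 1.6, 0.4, 1.8, 0, 1]]]}}

```text
clock: 13.1
tcp_pos: [0.5063, 0.0813, 0.1967]
orientation: [0.758, 0.039, 0.65, -0.039]
wrist_force: [0.7, -0.5, -0.5]
finger_gap: 0.0853
```

Call:
{"api": "drive_tool", "payload": {"plan": [[[0.1, -2.5, 1.6, 0.3, 1.8, 0, 1], [0.1, -2.5, 1.6, 0.3, 1.8, 0, 1], [0.1, -2.5, 1.6, 0.3, 1.8, 0, 1], [0, -2.5, 1.7, 0.3, 1.8, 0, 1], [0, -2.5, 1.7, 0.3, 1.8, 0, 1]]]}}

```text
clock: 13.52
tcp_pos: [0.5727, -0.053, 0.1997]
orientation: [0.704, 0.053, 0.707, -0.045]
wrist_force: [0.7, 0.1, 0.8]
finger_gap: 0.0855
```

```bash
python3 - <<'E'
from h import *
print(cur()[0])
rows([.597,-.1625,.09],-8,0,5)
E
```

```text
[ 0.5726801  -0.05300708  0.19973411]
dist/row mm 31.382626015292953 deg/row 0.14244064503018217 sum [ 0.0243199  -0.10949292 -0.10973411]
[2.17, -2.13, 0.79, 0.02, -0.06, -0.13]
[2.17, -2.12, 0.79, 0.02, -0.06, -0.13]
[2.18, -2.12, 0.79, 0.02, -0.06, -0.13]
[2.18, -2.11, 0.79, 0.02, -0.06, -0.13]
[2.19, -2.11, 0.79, 0.02, -0.06, -0.13]
```

Call:
{"api": "drive_tool", "payload": {"plan": [[[1, -2.2, 0.8, 0, -0.1, -0.1, 1], [2, -2.2, 0.8, 0, -0.1, -0.1, 1], [2.4, -2.2, 0.8, 0, 0, -0.1, 1], [2.4, -2.1, 0.8, 0, 0, -0.1, 1], [2.4, -1.9, 0.8, 0, 0, -0.2, 1]]]}}

```text
clock: 13.93
tcp_pos: [0.5974, -0.1626, 0.0958]
orientation: [0.705, 0.049, 0.706, -0.049]
wrist_force: [0.8, -0.4, -0.1]
finger_gap: 0.0854
```

Call:
{"api": "drive_tool", "payload": {"plan": [[[0, 0, 0, 0, 0, 0, 1], [0, 0, 0, 0, 0, 0, 1], [0, 0, 0, 0, 0, 0, 1], [0, 0, 0, 0, 0, 0, 1], [0, 0, 0, 0, 0, 0, 1]]]}}

```text
clock: 14.35
tcp_pos: [0.5991, -0.1605, 0.1008]
orientation: [0.707, 0.048, 0.704, -0.048]
wrist_force: [0.8, 0.0, 0.2]
finger_gap: 0.0853
```

```bash
python3 - <<'E'
from h import *
print(cur()[0])
rows([.597,-.1625,.008],-8,0,5)
snap("w7")
E
```

```text
[ 0.59910218 -0.16054413  0.10078504]
dist/row mm 18.56589200645239 deg/row 0.071072011868492 sum [-0.00210218 -0.00195587 -0.09278504]
[1.86, -0.04, -0.05, 0.04, 0.06, 0.0]
[1.86, -0.04, -0.04, 0.04, 0.06, 0.0]
[1.86, -0.04, -0.04, 0.04, 0.06, 0.0]
[1.86, -0.04, -0.04, 0.04, 0.06, 0.0]
[1.86, -0.04, -0.04, 0.04, 0.06, 0.0]
```

View pics/w7.png

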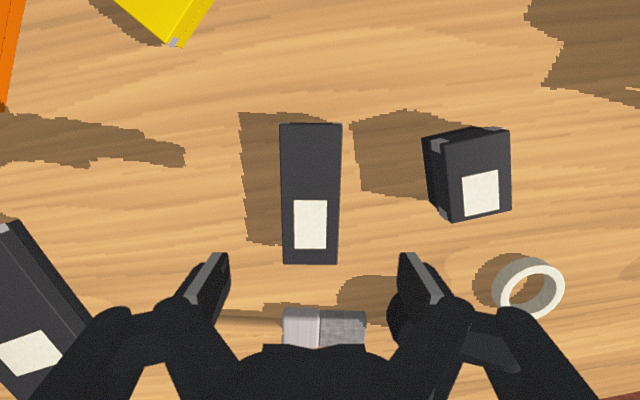

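Call:
{"api": "drive_tool", "payload": {"plan": [[[1.9, -0.1, -0.1, 0, 0, 0, 1], [1.9, -0.1, -0.1, 0, 0, 0, 1], [1.9, 0, 0, 0, 0, 0, 1], [1.9, 0, 0, 0, 0, 0, 1], [1.6, 0, 0, 0, 0, 0, 1]]]}}

```text
clock: 14.82
tcp_pos: [0.5968, -0.1624, 0.0075]
orientation: [0.707, 0.048, 0.704, -0.048]
wrist_force: [0.8, -0.4, -0.6]
finger_gap: 0.0854
```

Call:
{"api": "drive_tool", "payload": {"plan": [[[0, 0, 0, 0, 0, 0, 1], [0, 0, 0, 0, 0, 0, 1], [0, 0, 0, 0, 0, 0, 1], [0, 0, 0, 0, 0, 0, 1], [0, 0, 0, 0, 0, 0, 1]]]}}

```text
clock: 15.23
tcp_pos: [0.5976, -0.1633, 0.0092]
orientation: [0.707, 0.048, 0.703, -0.049]
wrist_force: [0.8, 0.4, 0.9]
finger_gap: 0.0855
```

Call:
{"api": "drive_tool", "payload": {"plan": [[[0, 0, 0, 0, 0, 0, 0], [0, 0, 0, 0, 0, 0, 0], [0, 0, 0, 0, 0, 0, 0], [0, 0, 0, 0, 0, 0, 0], [0, 0, 0, 0, 0, 0, 0]]]}}

```text
clock: 15.65
tcp_pos: [0.599, -0.1636, 0.0108]
orientation: [0.708, 0.048, 0.702, -0.049]
wrist_force: [-0.8, 2.1, 18.3]
finger_gap: 0.0255
```

Call:
{"api": "drive_tool", "payload": {"plan": [[[0, 0, 0, 0, 0, 0, 0], [0, 0, 0, 0, 0, 0, 0], [0, 0, 0, 0, 0, 0, 0], [0, 0, 0, 0, 0, 0, 0], [0, 0, 0, 0, 0, 0, 0]]]}}

```text
clock: 16.07
tcp_pos: [0.5995, -0.164, 0.011]
orientation: [0.709, 0.048, 0.702, -0.049]
wrist_force: [0.4, 0.9, 13.3]
finger_gap: -0.0002
```

```bash
python3 - <<'E'
from h import *
print(cur()[0],env.get_state()['wrist_force'])
E
```

```text
[ 0.59950876 -0.16403208  0.01098036] [ 0.36291417  0.88191782 13.26477899]
```

The fingers closed fully, so the grasp failed. Looking.

```bash
python3 - <<'E'
from h import *
snap("w8"); cv2.imwrite("pics/s8.png",env.read_camera("side")[150:300,270:450,::-1].repeat(4,0).repeat(4,1))
E
```

```text
(no output)
```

View pics/w8.png

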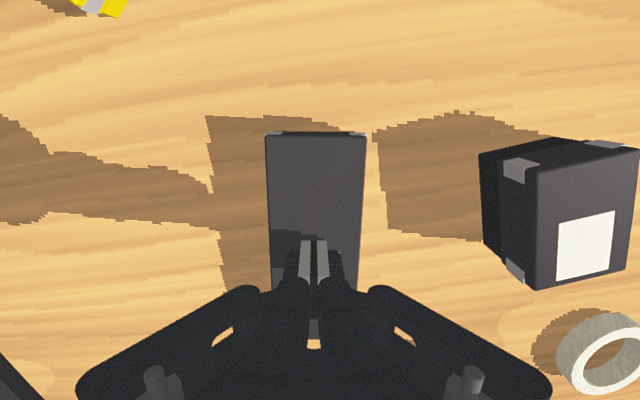

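View pics/s8.png

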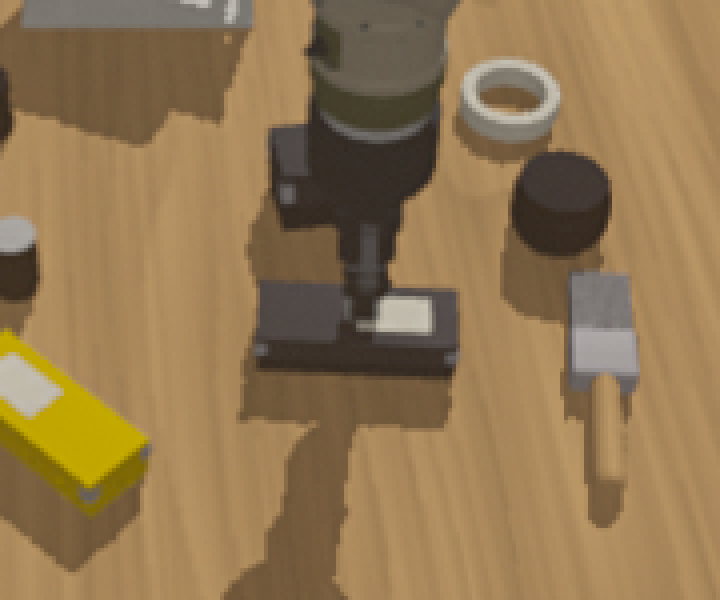

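```bash
python3 - <<'E'
from h import *
pose=cur();p,r=pose
for d in(0,10,19,25,32,40): print(d,wproj(p+r.apply([-d/1000,0,0]),pose))
a=cv2.imread("pics/w8.png")[220:350,240:390];cv2.imwrite("pics/zh.png",cv2.resize(a,None,fx=4,fy=4,interpolation=cv2.INTER_CUBIC))
print(proj("side",p),proj("side",p+[0,0,.02]))
b=cv2.imread("pics/s8.png");
E
```

```text
0 [[312.09791218 237.45808982]]
10 [[312.02792731 244.92185728]]
19 [[311.95808302 252.37625607]]
25 [[311.90738289 257.79096585]]
32 [[311.8434897  264.61895122]]
40 [[311.76337726 273.18700719]]
[[359.49352476 234.91470273]] [[359.91970859 229.55463987]]
```

View pics/zh.png

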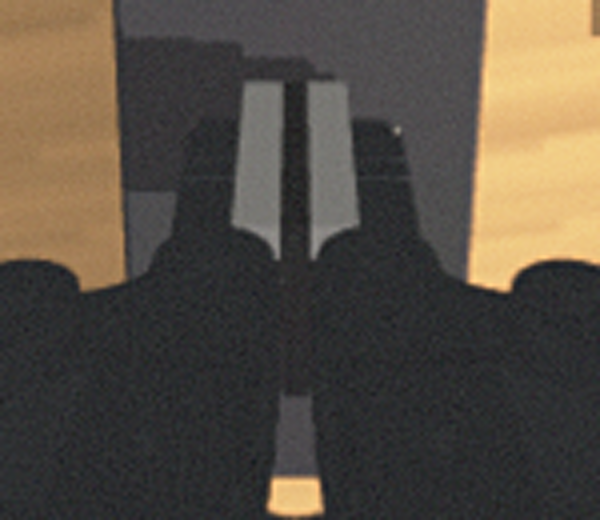

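```bash
python3 - <<'E'
import cv2
a=cv2.imread("pics/w8.png")[115:300,245:385];cv2.imwrite("pics/zi.png",cv2.resize(a,None,fx=3.2,fy=3.2,interpolation=cv2.INTER_CUBIC))
b=cv2.imread("pics/w7.png")[110:275,265:355];cv2.imwrite("pics/zj.png",cv2.resize(b,None,fx=3.6,fy=3.6,interpolation=cv2.INTER_CUBIC))
b=cv2.imread("pics/s8.png")[200:420,220:500];cv2.imwrite("pics/zk.png",cv2.resize(b,None,fx=2.5,fy=2.5,interpolation=cv2.INTER_CUBIC))
E
```

```text
(no output)
```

View pics/zi.png

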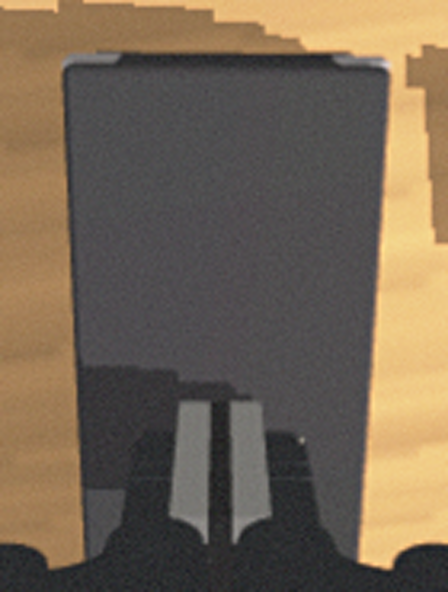

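View pics/zj.png

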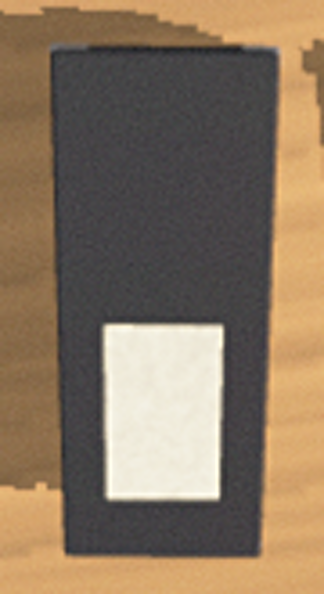

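View pics/zk.png

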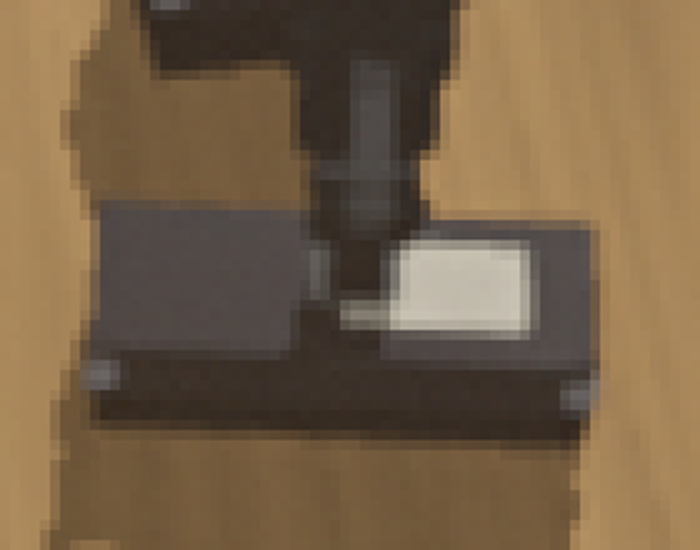

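```bash
python3 - <<'E'
from h import *
np.set_printoptions(precision=4,suppress=True)
P=np.array([[-.0625,-.025,0],[-.0625,.025,0],[.0625,-.025,0],[.0625,.025,0]])
def f(u,pose,n=4):
    def res(q): return (wproj(P[:n]@rz(q[2]).T+[q[0],q[1],q[3]],pose)-u).ravel()
    r=least_squares(res,[.597,-.162,-.14,.03]);print(r.x,res(r.x))
q=np.array([.707,.048,.704,-.048]);q/=np.linalg.norm(q)
f(uz([(53,50),(279,50),(66,553),(261,554)],3.6,(265,110)),(np.array([.5991,-.1605,.1008]),R.from_quat(q[[1,2,3,0]])))
f(uz([(64,67),(389,66)],3.2,(245,115)),cur(),2)
d=np.load("w2.npz");pose=(d['p'],R.from_quat(d['q']))
f(uz([(597,46),(757,48),(589,433),(736,433)],3.9,(180,100)),pose)
f(uz([(44,50),(215,45),(97,453),(249,450)],3.9,(180,100)),pose)
s=env.get_state();print(s['joint_pos'])
E
```

```text
[ 0.5977 -0.1621 -0.1431  0.0291] [-0.4358 -0.1275  0.3321  0.3207  0.0032 -0.1482  0.117  -0.0798]
[ 0.5979 -0.1618 -0.1336  0.0289] [ 0. -0.  0.  0.]
[ 0.598  -0.1621 -0.1418  0.0269] [-0.4511  0.3184  0.5448 -0.0576 -0.1827 -0.1332  0.0821 -0.1563]
[ 0.5743 -0.3205 -0.1311  0.0472] [-0.0479 -0.1244 -0.1027  0.208  -0.1578 -0.267   0.3229  0.171 ]
[-0.3967  0.5175 -0.1535  0.89    0.0012 -0.2599]
```

```bash
python3 - <<'E'
from h import *
np.set_printoptions(precision=1,suppress=True)
pose=cur();p,r=pose
for y in (.005,.0425):
  for d in(0,5,10,15,20,25): print(y,d,wproj(p+r.apply([[-d/1000,y,-.011],[-d/1000,y,.011]]),pose).ravel())
E
```

```text
0.005 0 [320.3 221.  320.  253.2]
0.005 5 [320.5 224.3 320.2 257.2]
0.005 10 [320.7 227.7 320.4 261.4]
0.005 15 [320.9 231.4 320.6 265.8]
0.005 20 [321.1 235.2 320.8 270.5]
0.005 25 [321.4 239.3 321.  275.4]
0.0425 0 [381.8 221.  379.2 253.1]
0.0425 5 [383.7 224.2 380.9 257.1]
0.0425 10 [385.7 227.6 382.7 261.2]
0.0425 15 [387.8 231.3 384.6 265.6]
0.0425 20 [390.  235.1 386.7 270.3]
0.0425 25 [392.3 239.2 388.8 275.2]
```

```bash
python3 - <<'E'
import cv2
b=cv2.imread("pics/w7.png")[235:330,165:465];cv2.imwrite("pics/zl.png",cv2.resize(b,None,fx=2.6,fy=2.6,interpolation=cv2.INTER_CUBIC))
E
```

```text
(no output)
```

View pics/zl.png

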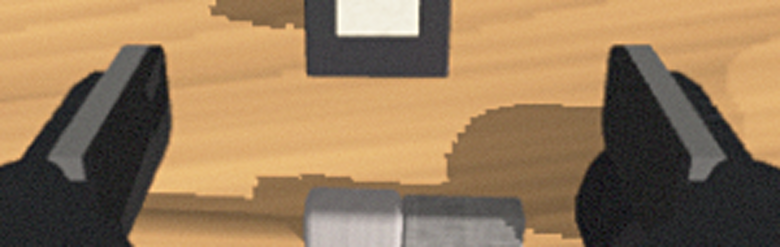

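The pictures show what happened. The fingertips really lie about 20–25 mm behind the reported TCP: the shut tips rest on the 32 mm lid at a reported z of 0.011, and they gripped the deep box only about half-way up. The fingers simply closed above most of the flat box. I'll back off, open, and go deeper, to a reported z of about -0.018.

Call:
{"api": "drive_tool", "payload": {"plan": [[[-1, 0, 0, 0, 0, 0, 0], [-2, 0, 0, 0, 0, 0, 0], [0, 0, 0, 0, 0, 0, 1], [0, 0, 0, 0, 0, 0, 1], [0, 0, 0, 0, 0, 0, 1]]]}}

```text
clock: 16.58
tcp_pos: [0.5961, -0.1629, 0.0372]
orientation: [0.706, 0.048, 0.705, -0.048]
wrist_force: [0.1, -0.7, -0.6]
finger_gap: 0.0359
```

Call:
{"api": "drive_tool", "payload": {"plan": [[[0, 0, 0, 0, 0, 0, 1], [0, 0, 0, 0, 0, 0, 1], [0, 0, 0, 0, 0, 0, 1], [0, 0, 0, 0, 0, 0, 1], [0, 0, 0, 0, 0, 0, 1]]]}}

```text
clock: 17.0
tcp_pos: [0.5961, -0.1629, 0.0371]
orientation: [0.706, 0.048, 0.705, -0.048]
wrist_force: [-0.5, -0.9, 0.3]
finger_gap: 0.0851
```

```bash
python3 - <<'E'
from h import *
s=env.get_state();print(cur()[0],s['finger_gap'],s['wrist_force'])
rows([.5975,-.162,-.016],-8,0,5)
E
```

```text
[ 0.59614292 -0.16288462  0.03713233] 0.08505185209804132 [-0.51825514 -0.88138816  0.30244795]
dist/row mm 10.631403915629695 deg/row 0.04012854397647754 sum [ 0.00135708  0.00088462 -0.05313233]
[1.06, 0.02, 0.02, 0.03, 0.03, -0.0]
[1.06, 0.02, 0.02, 0.03, 0.03, -0.0]
[1.06, 0.02, 0.02, 0.03, 0.03, -0.0]
[1.06, 0.02, 0.02, 0.03, 0.03, -0.0]
[1.06, 0.02, 0.02, 0.03, 0.03, -0.0]
```

Descending in two stages with force checks.

Call:
{"api": "drive_tool", "payload": {"plan": [[[1, 0, 0, 0, 0, 0, 1], [1, 0.1, 0.1, 0, 0, 0, 1], [1, 0, 0, 0, 0, 0, 1], [0.5, 0, 0, 0, 0, 0, 1], [0, 0, 0, 0, 0, 0, 1]]]}}

```text
clock: 17.42
tcp_pos: [0.5959, -0.1614, 0.0]
orientation: [0.705, 0.049, 0.706, -0.048]
wrist_force: [-0.1, 0.9, -0.3]
finger_gap: 0.0853
```

Call:
{"api": "drive_tool", "payload": {"plan": [[[0.4, 0, 0, 0, 0, 0, 1], [0.4, 0, 0, 0, 0, 0, 1], [0.4, 0, 0, 0, 0, 0, 1], [0.4, 0, 0, 0, 0, 0, 1], [0, 0, 0, 0, 0, 0, 1]]]}}

```text
clock: 17.83
tcp_pos: [0.5971, -0.162, -0.0143]
orientation: [0.706, 0.048, 0.705, -0.048]
wrist_force: [-0.7, 0.1, -0.3]
finger_gap: 0.0856
```

Call:
{"api": "drive_tool", "payload": {"plan": [[[0, 0, 0, 0, 0, 0, 1], [0, 0, 0, 0, 0, 0, 1], [0, 0, 0, 0, 0, 0, 1], [0, 0, 0, 0, 0, 0, 1], [0, 0, 0, 0, 0, 0, 1]]]}}

```text
clock: 18.25
tcp_pos: [0.5978, -0.1622, -0.0132]
orientation: [0.707, 0.048, 0.704, -0.049]
wrist_force: [0.7, 0.4, 0.2]
finger_gap: 0.0854
```

```bash
python3 - <<'E'
from h import *
s=env.get_state();print(cur()[0],s['finger_gap'],s['wrist_force'])
cv2.imwrite("pics/s9.png",env.read_camera("side")[180:270,310:400,::-1].repeat(6,0).repeat(6,1))
E
```

```text
[ 0.59780569 -0.16223782 -0.01323206] 0.08542145407936082 [0.74838712 0.42103491 0.17437446]
```

View pics/s9.png

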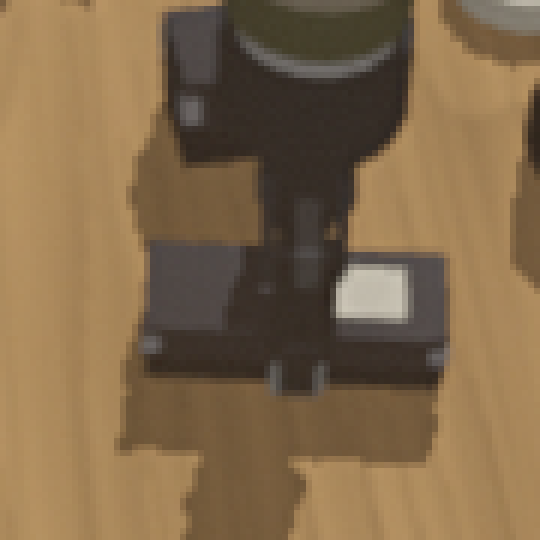

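Reported z is already below the table with no contact, which confirms the offset. I'll go 5 mm lower and close.

Call:
{"api": "drive_tool", "payload": {"plan": [[[0.3, 0, 0, 0, 0, 0, 1], [0.2, 0, 0, 0, 0, 0, 1], [0, 0, 0, 0, 0, 0, 0.7], [0, 0, 0, 0, 0, 0, 0.5], [0, 0, 0, 0, 0, 0, 0.4]]], "squeeze": 50}}

```text
clock: 18.72
tcp_pos: [0.5976, -0.1622, -0.0186]
orientation: [0.706, 0.048, 0.705, -0.049]
wrist_force: [-1.2, -5.7, 4.7]
finger_gap: 0.0515
```

Call:
{"api": "drive_tool", "payload": {"plan": [[[0, 0, 0, 0, 0, 0, 0.4], [0, 0, 0, 0, 0, 0, 0.4], [0, 0, 0, 0, 0, 0, 0.4], [0, 0, 0, 0, 0, 0, 0], [0, 0, 0, 0, 0, 0, 0]]]}}

```text
clock: 19.13
tcp_pos: [0.5978, -0.1622, -0.0183]
orientation: [0.707, 0.048, 0.704, -0.049]
wrist_force: [0.3, 0.1, 1.7]
finger_gap: 0.0491
```

Call:
{"api": "drive_tool", "payload": {"plan": [[[0, 0, 0, 0, 0, 0, 0], [0, 0, 0, 0, 0, 0, 0], [0, 0, 0, 0, 0, 0, 0], [0, 0, 0, 0, 0, 0, 0], [0, 0, 0, 0, 0, 0, 0]]]}}

```text
clock: 19.55
tcp_pos: [0.5978, -0.1622, -0.0183]
orientation: [0.707, 0.048, 0.704, -0.049]
wrist_force: [1.0, -0.8, 1.0]
finger_gap: 0.0492
```

```bash
python3 - <<'E'
from h import *
s=env.get_state();print(cur()[0],s['finger_gap'],s['wrist_force'])
E
```

```text
[ 0.59784217 -0.16224605 -0.01830792] 0.04922331055486364 [ 0.97573968 -0.75053728  1.03330866]
```

Gripped at 49 mm. Lifting and moving to the rack.

Call:
{"api": "drive_tool", "payload": {"plan": [[[-1, 0, 0, 0, 0, 0, 0], [-3, 0, 0, 0, 0, 0, 0], [-4, 0, 0, 0, 0, 0, 0], [-4, 0.6, -0.2, 0, 0, 0, 0], [-4, 0.6, -0.2, 0, 0, 0, 0]]]}}

```text
clock: 19.97
tcp_pos: [0.5936, -0.1492, 0.1427]
orientation: [0.706, 0.049, 0.705, -0.048]
wrist_force: [0.5, 0.5, -2.4]
finger_gap: 0.0492
```

```bash
python3 - <<'E'
from h import *
s=env.get_state();print(cur()[0],s['finger_gap'],s['wrist_force'])
rows(rk([.085,0,.13]),RY,18,15)
E
```

```text
[ 0.59360394 -0.14923968  0.14268312] 0.04919617058857278 [ 0.53974821  0.46420118 -2.41633536]
dist/row mm 25.74317187118792 deg/row 1.2187967175025207 sum [-0.12656171  0.36174894  0.04722068]
[-0.31, 2.27, -1.17, -0.22, -1.2, 0.03]
[-0.34, 2.28, -1.15, -0.22, -1.2, 0.03]
[-0.36, 2.28, -1.13, -0.22, -1.2, 0.03]
[-0.38, 2.29, -1.12, -0.22, -1.2, 0.03]
[-0.4, 2.29, -1.1, -0.22, -1.2, 0.03]
[-0.42, 2.3, -1.08, -0.22, -1.2, 0.03]
[-0.45, 2.3, -1.06, -0.22, -1.2, 0.03]
[-0.47, 2.31, -1.05, -0.22, -1.2, 0.03]
[-0.49, 2.31, -1.03, -0.22, -1.2, 0.03]
[-0.51, 2.31, -1.01, -0.22, -1.2, 0.03]
[-0.53, 2.32, -0.99, -0.22, -1.2, 0.03]
[-0.55, 2.32, -0.97, -0.22, -1.2, 0.03]
[-0.56, 2.33, -0.95, -0.22, -1.2, 0.03]
[-0.58, 2.33, -0.93, -0.22, -1.2, 0.03]
[-0.6, 2.33, -0.9, -0.22, -1.2, 0.03]
```

Call:
{"api": "drive_tool", "payload": {"plan": [[[-0.6, 2.3, -1.2, -0.2, -1.2, 0, 0], [-0.6, 2.3, -1.2, -0.2, -1.2, 0, 0], [-0.6, 2.3, -1.1, -0.2, -1.2, 0, 0], [-0.5, 2.3, -1.1, -0.2, -1.2, 0, 0], [-0.5, 2.3, -1.1, -0.2, -1.2, 0, 0]]]}}

```text
clock: 20.38
tcp_pos: [0.5508, -0.0268, 0.1672]
orientation: [0.743, 0.04, 0.667, -0.045]
wrist_force: [0.2, 0.1, -2.6]
finger_gap: 0.0491
```

Call:
{"api": "drive_tool", "payload": {"plan": [[[-0.5, 2.3, -1.1, -0.2, -1.2, 0, 0], [-0.5, 2.3, -1.1, -0.2, -1.2, 0, 0], [-0.5, 2.3, -1, -0.2, -1.2, 0, 0], [-0.5, 2.3, -1, -0.2, -1.2, 0, 0], [-0.5, 2.3, -1, -0.2, -1.2, 0, 0]]]}}

```text
clock: 20.8
tcp_pos: [0.5087, 0.0935, 0.1838]
orientation: [0.777, 0.031, 0.628, -0.041]
wrist_force: [-0.3, 0.1, -2.5]
finger_gap: 0.0493
```

Call:
{"api": "drive_tool", "payload": {"plan": [[[-0.5, 2.3, -1, -0.2, -1.2, 0, 0], [-0.5, 2.3, -1, -0.2, -1.2, 0, 0], [-0.5, 2.3, -0.9, -0.2, -1.2, 0, 0], [-0.5, 2.3, -0.9, -0.2, -1.2, 0, 0], [0, 0, 0, 0, 0, 0, 0]]]}}

```text
clock: 21.22
tcp_pos: [0.4746, 0.1914, 0.1934]
orientation: [0.802, 0.022, 0.595, -0.035]
wrist_force: [-0.1, -0.7, -2.1]
finger_gap: 0.0493
```

```bash
python3 - <<'E'
from h import *
s=env.get_state();print(inrk(),(R.from_matrix(tool(RY,18)).inv()*cur()[1]).as_rotvec(degrees=True),s['wrist_force'],s['finger_gap'])
snap("w10")
rows(rk([.077,0,.055]),RY,18,5)
E
```

```text
[ 0.09481083 -0.02046556  0.13053565] [ 0.15601665  1.12908984 -0.41214417] [-0.10301384 -0.65762155 -2.06665207] 0.04931744271793839
dist/row mm 16.103151961131406 deg/row 0.2501762872685961 sum [ 0.00709589  0.02141332 -0.07729105]
[1.51, 0.45, -0.35, -0.04, -0.23, 0.1]
[1.51, 0.45, -0.35, -0.04, -0.23, 0.1]
[1.51, 0.45, -0.36, -0.04, -0.23, 0.1]
[1.5, 0.44, -0.36, -0.04, -0.23, 0.1]
[1.5, 0.44, -0.37, -0.04, -0.23, 0.1]
```

View pics/w10.png

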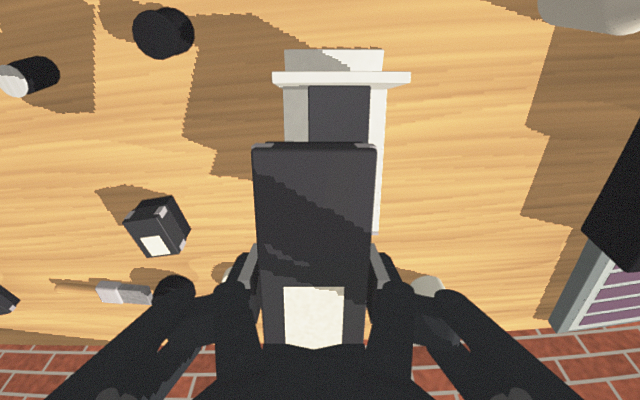

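Call:
{"api": "drive_tool", "payload": {"plan": [[[0.5, 1.1, -0.4, 0, -0.3, 0.1, 0], [1, 1, -0.4, 0, -0.3, 0.1, 0], [2, 0.1, -0.4, 0, -0.3, 0.1, 0], [2, 0, -0.3, 0, -0.2, 0.1, 0], [1.8, 0, -0.2, 0, 0, 0, 0]]]}}

```text
clock: 21.68
tcp_pos: [0.4848, 0.2084, 0.1174]
orientation: [0.808, 0.025, 0.588, -0.036]
wrist_force: [-0.5, 0.1, -3.0]
finger_gap: 0.0493
```

Call:
{"api": "drive_tool", "payload": {"plan": [[[0, 0, 0, 0, 0, 0, 0], [0, 0, 0, 0, 0, 0, 0], [0, 0, 0, 0, 0, 0, 0], [0, 0, 0, 0, 0, 0, 0], [0, 0, 0, 0, 0, 0, 0]]]}}

```text
clock: 22.1
tcp_pos: [0.4866, 0.2094, 0.1203]
orientation: [0.809, 0.026, 0.586, -0.035]
wrist_force: [-0.6, 0.7, -2.8]
finger_gap: 0.0493
```

```bash
python3 - <<'E'
from h import *
s=env.get_state();print(inrk(),(R.from_matrix(tool(RY,18)).inv()*cur()[1]).as_rotvec(degrees=True),s['wrist_force'],s['finger_gap'])
snap("w11"); cv2.imwrite("pics/s11.png",env.read_camera("side")[80:220,220:400,::-1].repeat(4,0).repeat(4,1))
rows(rk([.073,0,.036]),RY,18,5)
E
```

```text
[ 0.0822432  -0.00155513  0.05770617] [ 0.46403762 -0.18263928 -0.13584976] [-0.62841961  0.69807393 -2.79346895] 0.0492969486467603
dist/row mm 4.648305680062735 deg/row 0.09910836345396554 sum [-0.00159938  0.00168105 -0.02312541]
[0.43, 0.03, -0.18, -0.09, 0.03, 0.03]
[0.43, 0.03, -0.18, -0.09, 0.03, 0.03]
[0.43, 0.03, -0.18, -0.09, 0.03, 0.03]
[0.43, 0.03, -0.18, -0.09, 0.03, 0.03]
[0.43, 0.03, -0.18, -0.09, 0.03, 0.03]
```

View pics/w11.png

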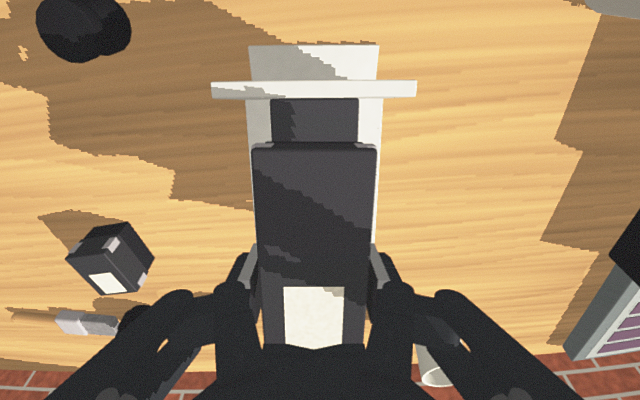

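View pics/s11.png

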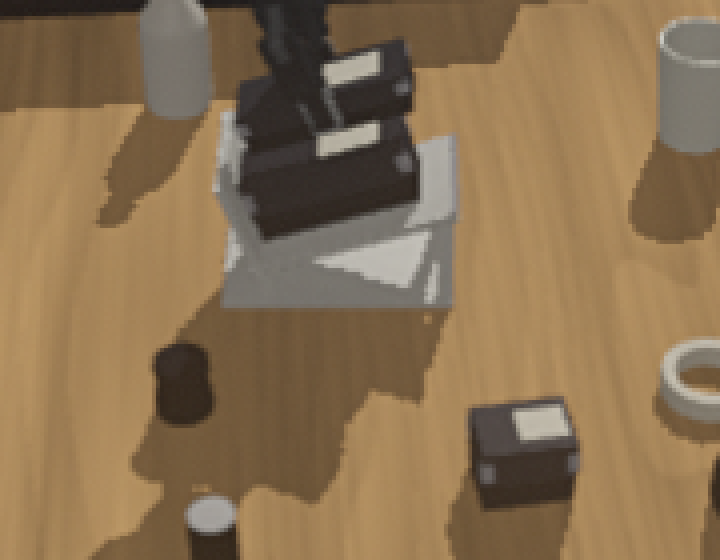

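Aligned above the deep box (lateral -1.6 mm, yaw 0.5° off, both being corrected). Lowering.

Call:
{"api": "drive_tool", "payload": {"plan": [[[0.5, 0.1, -0.2, -0.1, 0, 0, 0], [0.5, 0.1, -0.2, -0.1, 0, 0, 0], [0.5, 0, -0.2, -0.1, 0, 0, 0], [0.5, 0, -0.2, -0.1, 0.1, 0, 0], [0, 0, 0, 0, 0, 0, 0]]]}}

```text
clock: 22.62
tcp_pos: [0.483, 0.211, 0.0954]
orientation: [0.807, 0.022, 0.589, -0.033]
wrist_force: [-0.3, -0.2, -2.6]
finger_gap: 0.0491
```

Call:
{"api": "drive_tool", "payload": {"plan": [[[0, 0, 0, 0, 0, 0, 0], [0, 0, 0, 0, 0, 0, 0], [0, 0, 0, 0, 0, 0, 0], [0, 0, 0, 0, 0, 0, 0], [0, 0, 0, 0, 0, 0, 0]]]}}

```text
clock: 23.03
tcp_pos: [0.4846, 0.2114, 0.0976]
orientation: [0.808, 0.022, 0.587, -0.033]
wrist_force: [0.2, 0.3, -2.6]
finger_gap: 0.0493
```

```bash
python3 - <<'E'
from h import *
s=env.get_state();print(inrk(),(R.from_matrix(tool(RY,18)).inv()*cur()[1]).as_rotvec(degrees=True),M.T@s['wrist_force'],s['finger_gap'])
E
```

```text
[0.07320906 0.00028315 0.03675624] [ 0.03886009  0.00896134 -0.16882696] [-0.65929822  0.28251661 -2.50257339] 0.04925446102681575
```

3 mm to go to contact (expected 33.7 mm).

Call:
{"api": "drive_tool", "payload": {"plan": [[[0.1, 0, 0, 0, 0, 0, 0], [0.1, 0, 0, 0, 0, 0, 0], [0.1, 0, 0, 0, 0, 0, 0], [0, 0, 0, 0, 0, 0, 0], [0, 0, 0, 0, 0, 0, 0]]]}}

```text
clock: 23.45
tcp_pos: [0.4853, 0.2113, 0.0947]
orientation: [0.808, 0.022, 0.588, -0.033]
wrist_force: [-2.8, 0.8, 2.7]
finger_gap: 0.0494
```

Call:
{"api": "drive_tool", "payload": {"plan": [[[0, 0, 0, 0, 0, 0, 0], [0.1, 0, 0, 0, 0, 0, 0], [0, 0, 0, 0, 0, 0, 0], [0, 0, 0, 0, 0, 0, 0], [0, 0, 0, 0, 0, 0, 0]]]}}

```text
clock: 23.87
tcp_pos: [0.4853, 0.2114, 0.0947]
orientation: [0.808, 0.022, 0.587, -0.033]
wrist_force: [-10.1, -1.2, 11.7]
finger_gap: 0.0494
```

```bash
python3 - <<'E'
from h import *
s=env.get_state();print(inrk(),M.T@s['wrist_force'],s['finger_gap'])
E
```

```text
[0.0730046  0.00031694 0.03374371] [-5.83526388 -2.00415951 14.17632518] 0.0493711327503121
```

Contact exactly at 33.7 mm. Easing off, then sliding 10 mm to the backstop.

Call:
{"api": "drive_tool", "payload": {"plan": [[[-0.1, 0, 0, 0, 0, 0, 0], [0, 0, -0.3, 0, 0, 0, 0], [0, 0, -0.3, 0, 0, 0, 0], [0, 0, -0.3, 0, 0, 0, 0], [0, 0, 0, 0, 0, 0, 0]]]}}

```text
clock: 24.28
tcp_pos: [0.477, 0.2122, 0.092]
orientation: [0.809, 0.023, 0.587, -0.033]
wrist_force: [-0.3, -0.1, 2.5]
finger_gap: 0.0492
```

Call:
{"api": "drive_tool", "payload": {"plan": [[[0, 0, -0.2, 0, 0, 0, 0], [0, 0, 0, 0, 0, 0, 0], [0, 0, 0, 0, 0, 0, 0], [0, 0, 0, 0, 0, 0, 0], [0, 0, 0, 0, 0, 0, 0]]]}}

```text
clock: 24.7
tcp_pos: [0.4754, 0.2123, 0.0914]
orientation: [0.808, 0.023, 0.587, -0.033]
wrist_force: [1.2, 0.9, 3.2]
finger_gap: 0.0492
```

```bash
python3 - <<'E'
from h import *
s=env.get_state();print(inrk(),M.T@s['wrist_force'],s['finger_gap'])
E
```

```text
[0.06252491 0.00046989 0.03377342] [2.08769257 0.96413816 2.64678418] 0.04917199970002509
```

Call:
{"api": "drive_tool", "payload": {"plan": [[[0, 0, -0.2, 0, 0, 0, 0], [0, 0, 0, 0, 0, 0, 0], [0, 0, 0, 0, 0, 0, 0], [0, 0, 0, 0, 0, 0, 0], [0, 0, 0, 0, 0, 0, 0]]]}}

```text
clock: 25.12
tcp_pos: [0.4755, 0.2123, 0.0917]
orientation: [0.809, 0.023, 0.586, -0.033]
wrist_force: [8.7, -0.6, -0.1]
finger_gap: 0.0491
```

```bash
python3 - <<'E'
from h import *
s=env.get_state();print(inrk(),M.T@s['wrist_force'],s['finger_gap'])
E
```

```text
[0.06265816 0.00048974 0.03394983] [ 8.23177214  0.09091085 -2.80829698] 0.049051653309595364
```

Firm contact with the backstop at 62.6 mm and 8 N. Press slightly down, release and retreat along the normal.

Call:
{"api": "drive_tool", "payload": {"plan": [[[0.1, 0, 0, 0, 0, 0, 0], [0, 0, 0.1, 0, 0, 0, 0], [0, 0, 0, 0, 0, 0, 1], [0, 0, 0, 0, 0, 0, 1], [0, 0, 0, 0, 0, 0, 1]]]}}

```text
clock: 25.53
tcp_pos: [0.4728, 0.2116, 0.0886]
orientation: [0.807, 0.022, 0.589, -0.034]
wrist_force: [-0.4, -0.5, 0.1]
finger_gap: 0.0827
```

Call:
{"api": "drive_tool", "payload": {"plan": [[[0, 0, 0, 0, 0, 0, 1], [0, 0, 0, 0, 0, 0, 1], [0, 0, 0, 0, 0, 0, 1], [-1, 0, 0, 0, 0, 0, 1], [-2, 0, 0, 0, 0, 0, 1]]]}}

```text
clock: 25.95
tcp_pos: [0.4633, 0.2121, 0.116]
orientation: [0.807, 0.022, 0.59, -0.034]
wrist_force: [0.1, -0.9, 0.2]
finger_gap: 0.0849
```

Call:
{"api": "drive_tool", "payload": {"plan": [[[-3, 0, 0, 0, 0, 0, 1], [-3, 0, 0, 0, 0, 0, 1], [-3, 0, 0, 0, 0, 0, 1], [-1, 0, 0, 0, 0, 0, 1], [0, 0, 0, 0, 0, 0, 1]]]}}

```text
clock: 26.37
tcp_pos: [0.4356, 0.2166, 0.2171]
orientation: [0.81, 0.023, 0.585, -0.032]
wrist_force: [-0.2, 0.1, -0.8]
finger_gap: 0.0852
```

```bash
python3 - <<'E'
from h import *
s=env.get_state();print(inrk(),cur()[0],s['wrist_force'],s['finger_gap'],s['clock'])
p,r=snap("w12");np.savez("w12.npz",p=p,q=r.as_quat()); cv2.imwrite("pics/s12.png",env.read_camera("side")[80:220,220:400,::-1].repeat(4,0).repeat(4,1))
t=env.read_camera("top");cv2.imwrite("pics/t12.png",t[:,:,::-1])
E
```

```text
[0.06326609 0.00164022 0.16560938] [0.43559448 0.21662954 0.21705418] [-0.22970541  0.11746722 -0.84551155] 0.08523704611656352 26.3667
```

View pics/w12.png

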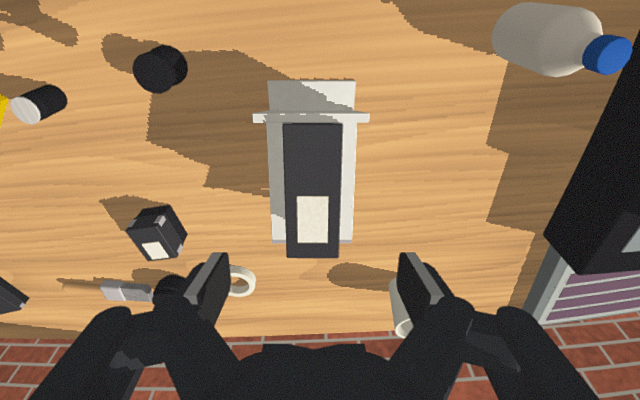

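View pics/s12.png

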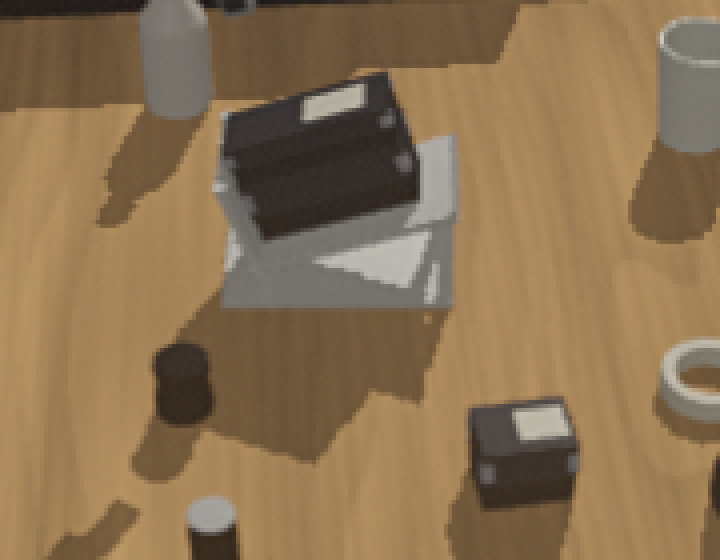

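View pics/t12.png

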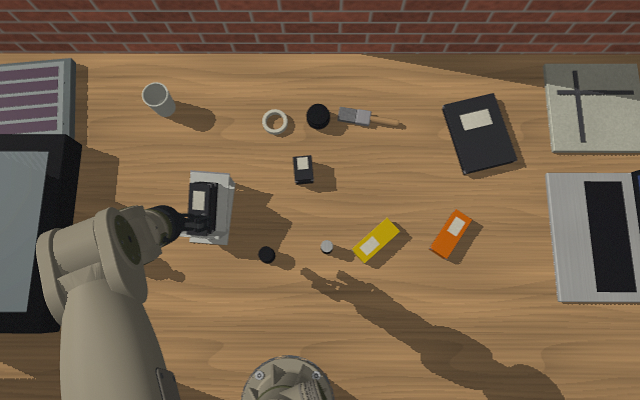

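Both boxes are stacked: flush, centred (lid 283–341, backstop 253–369) and parallel, with the short box untouched. One numeric check of both boxes against the backstop before handing in.

```bash
python3 - <<'E'
from h import *
d=np.load("w12.npz");pose=(d['p'],R.from_quat(d['q']))
im=cv2.imread("pics/w12.png")
for z in(.052,.084):
  pts=wproj(np.array([rk([x,y,z]) for x,y in((0,-.025),(0,.025),(.125,.025),(.125,-.025))]),pose)
  cv2.polylines(im,[np.round(pts).astype(int)],True,(0,0,255) if z>.06 else (0,255,0),1)
cv2.imwrite("pics/zm.png",cv2.resize(im[95:270,235:390],None,fx=3.4,fy=3.4,interpolation=cv2.INTER_NEAREST))
E
```

```text
(no output)
```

View pics/zm.png

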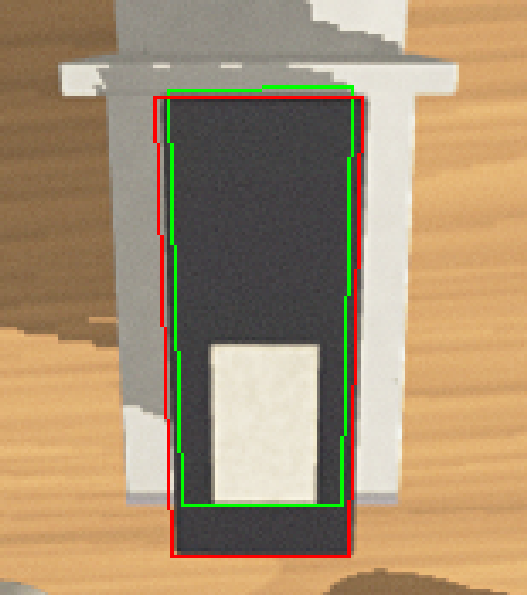

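The flat box's lid outline matches the ideal pose (red) to about 1–2 mm. Handing in.

```bash
python3 - <<'E'
from workcell import env
print(env.hand_in())
E
```

```text
the job is handed in; nothing more can be done
None
```

The deep box lies on the slope with the flat box on top, both against the backstop and in the middle of the width. I handed the job in at about 26.5 s, with the gripper open and raised clear.

**Final checks:**
- **Flat box:** in the last wrist picture its lid matches the ideal pose to about 1–2 mm. It met the deep box's lid at the expected 33.7 mm. It touched the backstop at 62.6 mm, where 62.5 mm was expected.
- **Deep box:** its slope and backstop contacts also matched, at 12.9 mm and 62.8 mm. After release it looked flush and centred. It is mostly hidden under the flat box now, so I could not check its outline again.
- **Rest of the scene:** the short box stands where it was in the pictures. The largest force I read was about 24 N, while setting the deep box on the slope.

**What went wrong or disagreed:**
- **Missed grasp:** the first grasp of the flat box failed because the fingers shut on top of its lid, pressing with up to 18 N. The fingertips sit about 20 mm short of the reported tool point. I regripped lower and it held; the box had not moved.
- **Height readings:** the wrist camera read heights 3–5 mm low.
- **Rack position:** the top and side cameras differed by about 6 mm on the rack's sideways position, so I used the wrist camera's value.

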